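# Unstack the channels and supply and interlock the bracket on the rack

### The arm

A 7-joint arm with a two-finger parallel gripper is mounted at the origin on the work surface. World frame = base frame: x ahead of the robot, y to its left, z up, the work surface at z = 0. Lengths are in m, angles in rad, forces in N, time in s.
With the tool pointing down it reaches from about 0.4 to 0.85 m from the base axis. Payload 10.4 kg.
Tool frame: the origin (TCP) lies on the centre line of the jaws, within the pads' length; the fingertips stand r.tip_extent ahead of it and the grasp point (between the pads) lies 3 mm ahead of it (r.tip_extent is the distance from the TCP to the fingertips, in m); z points along the fingers, y is the direction in which the jaws open and shut (so a half turn about z gives the same grasp; the last joint's range is limited). The gripper opens to 87 mm and grips with 3 to 60 N. Pads are 19 mm wide; open, the fingers measure 117 mm over their backs; the gripper's body (75 mm by 190 mm) begins 51 mm behind the grasp point.
Start: joints at [1.22, 0.332, -0.065, 1.46, 0.022, 1.35, -0.088], TCP at [0.201, -0.592, 0.245] pointing down, gripper open.
Joint ranges: [-2.6, 2.6], [-0.5, 2.12], [-1.47, 1.34], [0.16, 2.42], [-1.27, 4.41], [0.06, 2.06], [-2.6, 2.6]. Speed limits (rad/s): [2.22, 2.22, 2.79, 2.79, 3.14, 3.14, 3.14].

### API

Orientations are given as a unit quaternion [x, y, z, w].
In Python, from bench import r gives the robot as it stands. The module is installed in compiled form; this text tells all that it offers.
- The arm moves only by the shell command python3 -m jog 'ROWS' [FORCE]. ROWS is JSON, a list of rows, each a list of 5 numbers: the shift along the tool's x, y, z in cm, then the turn about the tool's z in rad, then the closure, from 0 (fully open) to 1 (shut). A call has exactly 10 rows; each row shifts and turns the pose as measured when the row begins, along the tool's axes as they then stand; what a row does not reach is not made up. A row lasts 1/10 s, in which the tool goes at most 50 mm and 8.59 degrees, less where a joint would pass 70% of its speed; a pose out of reach is approached as far as the arm can. A call with a gripper value outside its range is refused whole. The fingers move at their own pace and stop on an object; FORCE is the grip in N (left out, the last holds). Time passes only in rows, so rows that do not move let the fingers close, or fill a call up. It gives the time, the measured TCP pose, the force and the opening at its end, in the units of the state.
- r.read_state(): the state, without advancing time (a new reading comes with each control period).
- r.camera(name): name is "scene" or "top" or "wrist"; returns a dict with "pixels" (480x640x3 uint8, red, green, blue), "fx", "fy", "cx", "cy" (pixels), "camera_from_world" (4x4, takes a point from world to camera coordinates). Camera axes: x right, y up, looking along -z (the intrinsics and any distortion apply to the point x, -y, -z); pixel columns grow to the right and rows downward; lengths in m; the calibration is good to about 2 mm. A picture is of the moment at which its call begins. There is no depth.
- r.close_job(): hands the job in, once; it reports no verdict.
The state is a dict: "time": time; "joint_positions": joint angles; "joint_vel": joint speeds; "joint_torque": joint torques, N m; "ee_pos": TCP position; "eef_rot": TCP orientation; "ft_force": force on the tool from outside, world axes, zero at the start; "torque": the same for the moment, N m; "width": finger opening in m.
Only numpy, scipy, OpenCV 4.12 (cv2) and the standard library are available. Lean on these libraries where they do the work, as an engineer would, in place of code of your own. Each camera call takes 0.05 s, during which the arm holds its last target. There are 200 camera calls.

### The job

Take the stack on the cart apart: lay the power supply gently in the middle of its aluminium mounting plate, and lay the long channel on the long wooden pad and the short channel on the short pad, each centred, lengthwise along its pad and still open side up. Then set the wide bracket, open side down, centred over the two channels and parallel to them, so that it interlocks with them: one of its side walls standing down inside each channel. Tip nothing over, either way round lengthwise will do, and leave the pressure regulator and the valve beside the work where they are.

Things in the scene. Friction and masses are not known exactly. Their poses are not given: they have to be found in the camera images.
- supply_mid (a point): Boxed power supply, grey sheet-metal case 130 x 55 x 38 mm with rows of round vent holes and a dark terminal strip at one end of its top; about 0.35 kg. At the start it lies on top of the stack, across both channels. Point: centre of the box. x along its 130 mm length, y across its 55 mm width, z up.
- long_channel_mid (a point): Long aluminium U-channel 150 x 40 x 25 mm, 3 mm walls, 0.1 kg, open side up. At the start it and the short one lie side by side (centre lines 96 mm apart) across the bracket's top and under the supply; which is at which end of the bracket varies. Point: centre of its outline, 12.5 mm above its underside. x along its length, y across its width, z up.
- short_channel_mid (a point): Short aluminium U-channel, like the long one but 110 mm long (40 mm wide, 25 mm high, walls 3 mm, about 0.075 kg), open side up. Point: centre of its outline, half-way up (12.5 mm above its underside). x along its length, y across its width, z up.
- bracket_mid (a point): Wide grey-painted aluminium U-bracket 200 x 70 x 50 mm high, 3 mm walls, 0.27 kg, open side down: bottom of the stack, its ends stick out. In its final place the channel rims reach 22 mm above its lower edges, so fingers have room only on the top 28 mm of its outer faces. Point: centre of its outline, 25 mm above its lower edges. x along its length, y across its width, z up.
- rack_top (a point): Rack: dark steel base plate 230 x 160 x 6 mm fixed on the bench, carrying the two light wooden pads side by side. Point: centre of its upper face. x along its 230 mm side and along the pads, z up. The finished bracket is centred over this point, parallel to x, its lower edges 7 mm above this face (4 mm pad + 3 mm channel web).
- long_pad_top (a point): Long wooden pad, 160 x 46 x 4 mm, fixed on the rack: place of the long channel. The centre lines of the two pads are 76 mm apart, one either side of the rack's middle; which pad is on which side varies. Point: centre of its upper face. x along its length, z up.
- short_pad_top (a point): Short wooden pad, 120 x 46 x 4 mm, fixed on the rack beside the long one: place of the short channel. Point: centre of its upper face. x along its length, z up.
- supply_plate_top (a point): Aluminium mounting plate, 160 x 85 x 4 mm, fixed on the bench, with a grey rectangle the size of the power supply in its middle and a dark screw head in each corner: place of the power supply. Point: centre of its upper face. x along its length, z up.
- regulator: Bystander: pressure regulator with a clear bowl and a red cap, 44 mm across, 85 mm high, standing loose on the bench. Origin: centre of its underside.
- solenoid_valve: Bystander: brass valve body with a black coil on top, 74 x 30 x 65 mm, loose on the bench. Origin: centre of its underside.
There are look-alikes about, which are no part of the job. What is shaped like the part that bears long_channel_mid but purple or red is not meant.

How it is judged:
By the outcome, as a careful person would: the job done as asked, in the order asked, and still so for the second after the job is handed in, with the robot touching nothing.
It also fails if it takes over 109 s, if anything falls off the work surface, if the arm or the gripper's body presses on something with over 40 N, if the wrist force passes 120 N, or if a joint passes its speed limit or range.

## Working session

There is one attempt and no reset: what is moved stays moved. The work goes in short steps, Python scripts to look and compute and a shell command to move; the robot and the scene stay as the last step left them, time stands still between calls to the robot, and variables do not carry over. Pictures are saved under pics/ and viewed, about 12 in all and at most 16, crops included, and the job is handed in when it is done.

```bash
mkdir -p pics; cat > h.py <<'E'
import numpy as np, cv2
from bench import r
def snap(name,f,crop=None,s=1):
    c=r.camera(name); im=c["pixels"][:,:,::-1].copy()
    cv2.imwrite(f"pics/{f}_raw.png",im); np.save(f"pics/{f}.npy",np.array([c["camera_from_world"],[[c["fx"],c["fy"],c["cx"],c["cy"]]]+[[0]*4]*3],float))
    cropit(f,f,crop,s); return c
def cropit(f,out,crop=None,s=1):
    im=cv2.imread(f"pics/{f}_raw.png")
    if crop: x0,y0,x1,y1=crop; im=im[y0:y1,x0:x1]
    cv2.imwrite(f"pics/{out}.png",cv2.resize(im,None,fx=s,fy=s,interpolation=cv2.INTER_CUBIC))
def ray(f,u,v,z):
    T,k=np.load(f"pics/{f}.npy"); fx,fy,cx,cy=k[0]
    d=np.array([(u-cx)/fx,-(v-cy)/fy,-1]); R=T[:3,:3]; o=-R.T@T[:3,3]; w=R.T@d
    return o+w*(z-o[2])/w[2]
def proj(f,p):
    T,k=np.load(f"pics/{f}.npy"); fx,fy,cx,cy=k[0]
    q=T[:3,:3]@np.array(p)+T[:3,3]; return np.array([cx+fx*q[0]/-q[2], cy-fy*q[1]/-q[2]])
def st():
    s=r.read_state(); print({k:np.round(s[k],4) for k in("time","joint_positions","ee_pos","eef_rot","ft_force","width")})
    return s
E
python3 - <<'E'
from h import *
st(); print(r.tip_extent)
for n in("top","scene"):
    c=snap(n,n+"0"); print({k:c[k] for k in c if k!="pixels"})
E
```

```text
{'time': np.float64(0.0), 'joint_positions': array([ 1.2204,  0.3329, -0.0647,  1.4609,  0.0216,  1.3499, -0.0885]), 'ee_pos': array([ 0.2011, -0.5914,  0.2438]), 'eef_rot': array([ 9.866e-01,  1.632e-01, -1.000e-04, -7.000e-04]), 'ft_force': array([0.1858, 0.6414, 0.5372]), 'width': np.float64(0.087)}
0.022
{'fx': 588.3334988964933, 'fy': 588.3334988964933, 'cx': 325.535648667635, 'cy': 239.42892427504654, 'camera_from_world': array([[ 0.02159595, -0.99976491, -0.00193629,  0.05223836],
       [ 0.99868344,  0.02148237,  0.04658212, -0.49168671],
       [-0.04652957, -0.00293973,  0.99891259, -1.66914187],
       [ 0.        ,  0.        ,  0.        ,  1.        ]])}
{'fx': 535.1367473502637, 'fy': 535.1367473502637, 'cx': 326.5229117119986, 'cy': 249.09714822048787, 'camera_from_world': array([[-0.84436354,  0.53553255,  0.01597181,  0.38087873],
       [-0.40064298, -0.65091703,  0.64481953,  0.16859554],
       [ 0.35571817,  0.53806311,  0.76416796, -1.51002576],
       [ 0.        ,  0.        ,  0.        ,  1.        ]])}
```

View pics/top0.png

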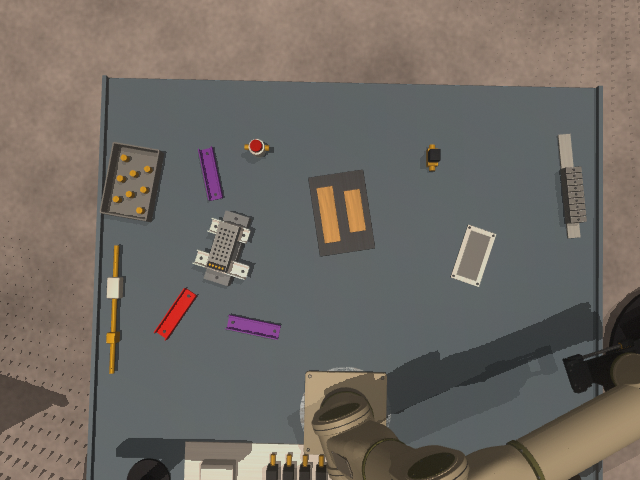

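View pics/scene0.png

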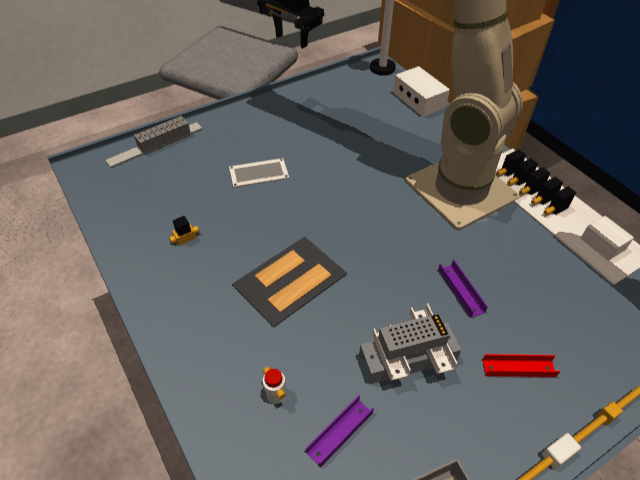

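The top view shows the stack at about (225,248), the rack at (341,212), the supply plate at (474,256), the regulator at (256,147) and the valve at (433,157). The look-alikes are the purple channels at (211,174) and (253,326) and the red one at (176,314). The two bare-aluminium channels in the stack fit the description. I'll confirm with enlarged crops.

```bash
python3 - <<'E'
from h import *
a=cv2.imread("pics/top0_raw.png")
A=cv2.resize(a[195:300,180:280],None,fx=5.6,fy=5.6,interpolation=cv2.INTER_CUBIC)
cv2.imwrite("pics/t1.png",A)
B=cv2.resize(a[160:300,300:500],None,fx=4,fy=4,interpolation=cv2.INTER_CUBIC)
cv2.imwrite("pics/t2.png",B)
E
```

```text
(no output)
```

View pics/t1.png

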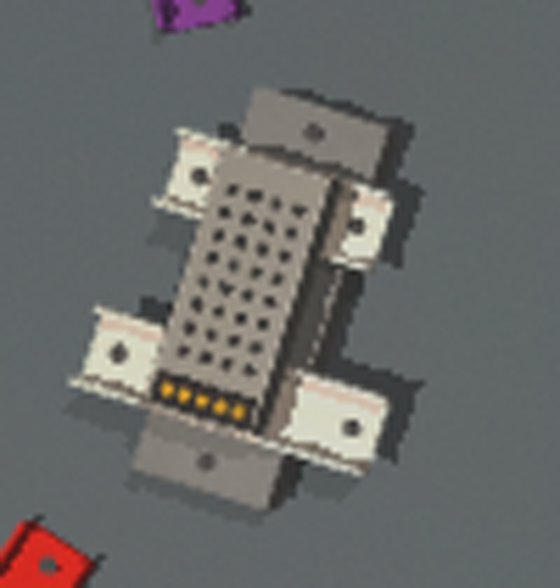

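View pics/t2.png

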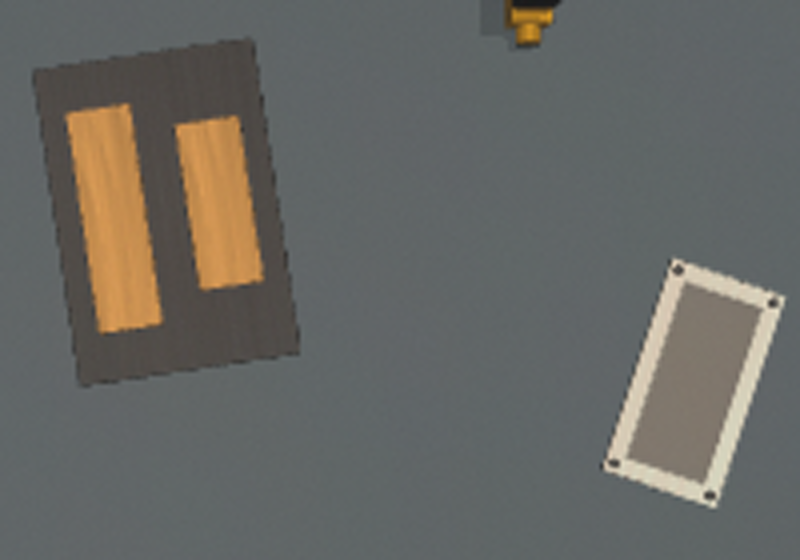

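Confirmed in the crop: both channels are bare aluminium. The nearer one, from (97,308) to (388,400), is long, and the farther one is short. The long pad is on the left (+y).

```bash
cat >> h.py <<'E'
def yaw(s=None):
    from scipy.spatial.transform import Rotation as R
    s=s or r.read_state(); x=R.from_quat(s["eef_rot"]).as_matrix()[:,0]; return np.arctan2(x[1],x[0])
def plan(p,a,n=None,g=0):
    """rows to take TCP to p (world), tool-x at angle a (mod pi, nearest unless given as is)"""
    s=r.read_state(); y=yaw(s); d=np.array(p)-s["ee_pos"]
    da=(a-y+np.pi/2)%np.pi-np.pi/2; t=-da
    n=n or int(np.ceil(max(np.linalg.norm(d)/.045,abs(t)/.145,1)))
    print("delta",np.round(d,4),"turn",round(t,3),"yaw",round(y,3),"n",n)
    for i in range(n):
        yy=y+da*i/n; c,sn=np.cos(yy),np.sin(yy); v=d/n
        print([round(100*(c*v[0]+sn*v[1]),2),round(100*(sn*v[0]-c*v[1]),2),round(-100*v[2],2),round(t/n,3),g],end=",")
    print()
E
python3 - <<'E'
from h import *
def q(name,pts,s,o,z):
    P=np.array([ray("top0",o[0]+u/s,o[1]+v/s,z) for u,v in pts]); c=P.mean(0)
    (cx,cy),wh,_=cv2.minAreaRect(P[:,:2].astype(np.float32)*1000)
    e=[(P[0]+P[1]-P[2]-P[3]),(P[1]+P[2]-P[0]-P[3])]
    k=0 if np.linalg.norm(e[0])>np.linalg.norm(e[1]) else 1
    print(name,c.round(4),"ang",round(np.arctan2(e[k][1],e[k][0]),3),"size",np.linalg.norm(e[0])/2,np.linalg.norm(e[1])/2)
o2=(300-.5*.75,160-.5*.75); 
q("rack",[(33,71),(254,39),(299,353),(81,385)],4,o2,.006)
q("plate",[(673,258),(786,297),(717,507),(604,468)],4,o2,.004)
q("lpad",[(66,113),(130,104),(162,322),(100,333)],4,o2,.01)
q("spad",[(175,125),(239,115),(263,278),(201,290)],4,o2,.01)
o1=(179.6,194.6)
q("supply",[(225,148),(333,180),(258,428),(152,396)],5.6,o1,.113)
q("bracket",[(256,88),(390,127),(270,510),(133,468)],5.6,o1,.05)
q("short",[(178,128),(395,190),(368,268),(152,203)],5.6,o1,.075)
q("long",[(97,308),(388,400),(362,472),(70,383)],5.6,o1,.075)
E
```

```text
rack [0.5691 0.0192 0.006 ] ang 0.167 size 0.2285916133674094 0.15929666384398186
plate [ 0.4547 -0.3615  0.004 ] ang -0.306 size 0.15881678277552846 0.08525777607499771
lpad [0.5634 0.0566 0.01  ] ang 0.17 size 0.1591052887675011 0.04569230377428029
spad [ 0.5764 -0.0183  0.01  ] ang 0.17 size 0.11920585750993593 0.045833585441645314
supply [0.4622 0.3377 0.113 ] ang -0.261 size 0.1238082003018739 0.05365744901718235
bracket [0.4594 0.3386 0.05  ] ang -0.28 size 0.19911984953834458 0.0706383108509417
short [0.5082 0.3305 0.075 ] ang -1.834 size 0.039751277850877405 0.11114258520265843
long [0.4128 0.3493 0.075 ] ang -1.849 size 0.03815724312340627 0.14995492929881227
```

```bash
python3 - <<'E'
from h import *
plan([.48,-.2,.26],.0); 
E
```

```text
delta [0.2789 0.3914 0.0162] turn 0.328 yaw 0.328 n 11
[np.float64(3.55), np.float64(-2.55), np.float64(-0.15), np.float64(0.03), 0],[np.float64(3.47), np.float64(-2.66), np.float64(-0.15), np.float64(0.03), 0],[np.float64(3.39), np.float64(-2.76), np.float64(-0.15), np.float64(0.03), 0],[np.float64(3.3), np.float64(-2.86), np.float64(-0.15), np.float64(0.03), 0],[np.float64(3.22), np.float64(-2.96), np.float64(-0.15), np.float64(0.03), 0],[np.float64(3.13), np.float64(-3.05), np.float64(-0.15), np.float64(0.03), 0],[np.float64(3.04), np.float64(-3.14), np.float64(-0.15), np.float64(0.03), 0],[np.float64(2.94), np.float64(-3.23), np.float64(-0.15), np.float64(0.03), 0],[np.float64(2.84), np.float64(-3.32), np.float64(-0.15), np.float64(0.03), 0],[np.float64(2.74), np.float64(-3.4), np.float64(-0.15), np.float64(0.03), 0],[np.float64(2.64), np.float64(-3.48), np.float64(-0.15), np.float64(0.03), 0],
```

```bash
sed -i 's/print(\[round(100\*(c\*v\[0\]+sn\*v\[1\]),2),round(100\*(sn\*v\[0\]-c\*v\[1\]),2),round(-100\*v\[2\],2),round(t\/n,3),g\],end=",")/print("[%.1f,%.1f,%.2f,%.3f,%g]"%(100*(c*v[0]+sn*v[1]),100*(sn*v[0]-c*v[1]),-100*v[2],t\/n,g),end=",")/' h.py
python3 -m jog '[[3.6,-2.6,-0.2,0.03,0],[3.5,-2.7,-0.2,0.03,0],[3.4,-2.8,-0.2,0.03,0],[3.3,-2.9,-0.2,0.03,0],[3.2,-3,-0.1,0.03,0],[3.1,-3.1,-0.1,0.03,0],[3,-3.1,-0.1,0.03,0],[2.9,-3.2,-0.1,0.03,0],[2.8,-3.3,-0.1,0.03,0],[2.7,-3.4,-0.1,0.03,0]]'
python3 - <<'E'
from h import *
plan([.45,.33,.27],-.28)
E
```

```text
time: 1.1
ee_pos: [0.4581, -0.2267, 0.2538]
eef_rot: [1.0, 0.002, -0.004, -0.002]
ft_force: [1.3, -1.0, -0.2]
width: 0.0871
delta [-0.0081  0.5567  0.0162] turn 0.284 yaw 0.004 n 13
[-0.0,-4.3,-0.12,0.022,0],[-0.1,-4.3,-0.12,0.022,0],[-0.2,-4.3,-0.12,0.022,0],[-0.3,-4.3,-0.12,0.022,0],[-0.4,-4.3,-0.12,0.022,0],[-0.5,-4.3,-0.12,0.022,0],[-0.6,-4.2,-0.12,0.022,0],[-0.7,-4.2,-0.12,0.022,0],[-0.8,-4.2,-0.12,0.022,0],[-0.9,-4.2,-0.12,0.022,0],[-1.0,-4.2,-0.12,0.022,0],[-1.1,-4.1,-0.12,0.022,0],[-1.2,-4.1,-0.12,0.022,0],
```

```bash
python3 -m jog '[[0,-4.5,-0.2,0.025,0],[-0.1,-4.5,-0.2,0.025,0],[-0.2,-4.5,-0.2,0.025,0],[-0.3,-4.5,-0.2,0.025,0],[-0.4,-4.5,-0.2,0.025,0],[-0.5,-4.5,-0.2,0.025,0],[-0.6,-4.5,-0.2,0.025,0],[-0.7,-4.5,-0.2,0.025,0],[-0.8,-4.5,-0.2,0.025,0],[-0.9,-4.5,0,0.025,0]]'
python3 - <<'E'
from h import *
plan([.45,.33,.27],-.28)
E
```

```text
time: 2.1
ee_pos: [0.4629, 0.244, 0.2727]
eef_rot: [0.992, -0.129, -0.004, -0.001]
ft_force: [1.6, -0.7, 0.5]
width: 0.0868
delta [-0.0129  0.086  -0.0027] turn 0.021 yaw -0.259 n 2
[-1.7,-4.0,0.13,0.011,0],[-1.8,-4.0,0.13,0.011,0],
```

```bash
python3 -m jog '[[-1.3,-3,0.1,0.01,0],[-1.3,-3,0.1,0.01,0],[-0.9,-1.8,0,0,0],[0,-0.2,0,0,0],[0,0,0,0,0],[0,0,0,0,0],[0,0,0,0,0],[0,0,0,0,0],[0,0,0,0,0],[0,0,0,0,0]]'
python3 - <<'E'
from h import *
st(); print(yaw()); c=snap("wrist","w1"); print(c["fx"],c["camera_from_world"].round(3).tolist())
for n,p in dict(sup=(.4605,.3385,.113)).items(): print(n,proj("w1",p))
E
```

```text
time: 3.1
ee_pos: [0.4516, 0.3121, 0.2678]
eef_rot: [0.991, -0.135, -0.008, 0.0]
ft_force: [-0.7, -0.4, -0.3]
width: 0.0873
{'time': np.float64(3.1), 'joint_positions': array([-0.2237,  0.2014, -0.5239,  1.5977,  0.0906,  1.38  , -2.598 ]), 'ee_pos': array([0.4516, 0.3121, 0.2678]), 'eef_rot': array([ 9.909e-01, -1.347e-01, -7.600e-03,  3.000e-04]), 'ft_force': array([-0.6529, -0.3538, -0.3373]), 'width': np.float64(0.0873)}
-0.27023725832213646
421.046706879402 [[-0.268, -0.963, 0.003, 0.42], [0.918, -0.257, -0.303, -0.29], [0.293, -0.078, 0.953, -0.52], [0.0, 0.0, 0.0, 1.0]]
sup [278.93862218 226.26999409]
```

View pics/w1.png

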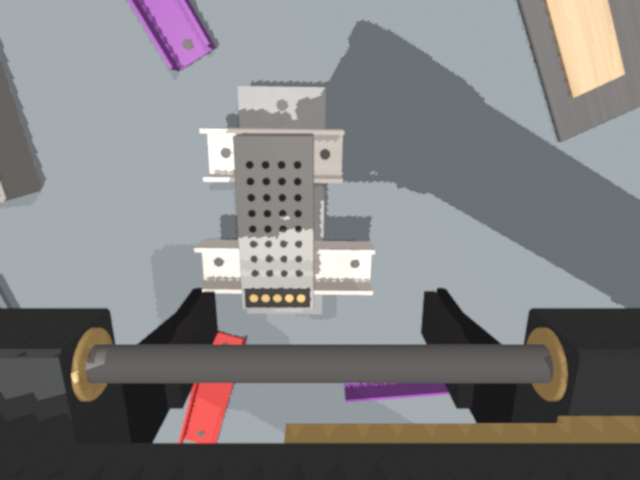

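```bash
python3 - <<'E'
from h import *
def q(f,name,pts,z):
    P=np.array([ray(f,u,v,z) for u,v in pts]); c=P.mean(0)
    e=[(P[0]+P[1]-P[2]-P[3]),(P[1]+P[2]-P[0]-P[3])]
    k=0 if np.linalg.norm(e[0])>np.linalg.norm(e[1]) else 1
    print(name,c.round(4),"ang",round(np.arctan2(e[k][1],e[k][0]),3),"size",np.linalg.norm(e[0])/2,np.linalg.norm(e[1])/2)
q("w1","supply",[(236,135),(313,135),(314,307),(241,308)],.113)
q("w1","short",[(201,130),(344,131),(343,181),(204,180)],.075)
q("w1","long",[(196,243),(374,243),(372,292),(203,291)],.075)
E
python3 -m jog '[[0,0,0,-0.15,0],[0,0,0,-0.15,0],[0,0,0,-0.15,0],[0,0,0,-0.15,0],[0,0,0,-0.15,0],[0,0,0,-0.15,0],[0,0,0,-0.15,0],[0,0,0,-0.15,0],[0,0,0,-0.15,0],[0,0,0,-0.15,0]]'
python3 -m jog '[[0,0,0,-0.15,0],[0,0,0,-0.15,0],[0,0,0,-0.15,0],[0,0,0,-0.15,0],[0,0,0,-0.15,0],[0,0,0,-0.15,0],[0,0,0,-0.15,0],[0,0,0,-0.15,0],[0,0,0,-0.15,0],[0,0,0,-0.15,0]]'
python3 - <<'E'
from h import *
print(st()); plan([.4605,.338,.16],-.265)
E
```

```text
supply [0.4607 0.3406 0.113 ] ang -0.286 size 0.12862790020950227 0.05405962730470326
short [0.5066 0.3324 0.075 ] ang -1.85 size 0.038135084984188675 0.10914186520411348
long [0.4152 0.3495 0.075 ] ang -1.847 size 0.043643140016957495 0.14586199477329753
time: 4.15
ee_pos: [0.4524, 0.3108, 0.2682]
eef_rot: [0.815, 0.579, -0.005, -0.005]
ft_force: [-0.2, -0.0, 0.6]
width: 0.0871
time: 5.15
ee_pos: [0.4532, 0.3097, 0.2687]
eef_rot: [0.202, 0.979, -0.001, -0.007]
ft_force: [-0.8, 0.3, 0.0]
width: 0.087
{'time': np.float64(5.15), 'joint_positions': array([ 0.0546,  0.2593, -0.8593,  1.5849,  0.1881,  1.3967,  0.3424]), 'ee_pos': array([0.4532, 0.3097, 0.2687]), 'eef_rot': array([ 2.016e-01,  9.794e-01, -6.000e-04, -6.500e-03]), 'ft_force': array([-0.7621,  0.2588,  0.0423]), 'width': np.float64(0.087)}
{'time': 5.15, 'joint_positions': array([ 0.05457558,  0.25933884, -0.85932818,  1.58485607,  0.18811293,
        1.39666514,  0.34238778]), 'joint_vel': array([ 0.15910985,  0.04660816, -0.20201765, -0.00377431,  0.06976921,
        0.01506983,  1.44119243]), 'joint_torque': array([ -1.27119519, -45.64912319,  -6.46295294, -38.4956038 ,
        -0.24548513,   0.07292192,  -3.03698704]), 'ee_pos': array([0.45320122, 0.30969063, 0.26867816]), 'eef_rot': array([ 2.01583331e-01,  9.79449312e-01, -6.49925892e-04, -6.54089643e-03]), 'ft_force': array([-0.76213071,  0.25880598,  0.0422886 ]), 'torque': array([-0.01746391, -0.15758771, -0.01850059]), 'width': 0.08700218113899479}
delta [ 0.0073  0.0283 -0.1087] turn -0.141 yaw 2.736 n 3
[0.1,1.0,3.62,-0.047,0],[0.1,1.0,3.62,-0.047,0],[0.1,1.0,3.62,-0.047,0],
```

```bash
python3 -m jog '[[0.1,1,3,-0.07,0],[0.1,1,3,-0.05,0],[0.1,0.8,3,-0.03,0],[0,0.3,1,0,0],[0,0,0,0,0],[0,0,0,0,0],[0,0,0,0,0],[0,0,0,0,0],[0,0,0,0,0],[0,0,0,0,0]]'
python3 - <<'E'
from h import *
st(); plan([.4607,.3397,.102],-.283)
E
```

```text
time: 6.15
ee_pos: [0.4634, 0.3405, 0.1723]
eef_rot: [0.125, 0.992, 0.002, -0.002]
ft_force: [0.2, -0.2, -1.1]
width: 0.0869
{'time': np.float64(6.15), 'joint_positions': array([-0.0181,  0.3988, -0.853 ,  1.6546,  0.3087,  1.231 ,  0.3832]), 'ee_pos': array([0.4634, 0.3405, 0.1723]), 'eef_rot': array([ 0.1254,  0.9921,  0.0023, -0.0023]), 'ft_force': array([ 0.2283, -0.1748, -1.1361]), 'width': np.float64(0.0869)}
delta [-0.0027 -0.0008 -0.0703] turn 0.031 yaw 2.89 n 2
[0.1,-0.1,3.52,0.016,0],[0.1,-0.1,3.52,0.016,0],
```

```bash
python3 -m jog '[[0.1,0,2,0.015,0],[0.1,0,2,0.015,0],[0,0,1.6,0,0],[0,0,0.9,0,0],[0,0,0.3,0,0],[0,0,0.2,0,0],[0,0,0,0,0],[0,0,0,0,0],[0,0,0,0,0],[0,0,0,0,0]]'
python3 - <<'E'
from h import *
st(); plan([.4607,.3397,.102],-.283)
E
```

```text
time: 7.15
ee_pos: [0.4637, 0.3426, 0.1037]
eef_rot: [0.141, 0.99, 0.004, 0.0]
ft_force: [0.2, -0.7, 0.3]
width: 0.087
{'time': np.float64(7.15), 'joint_positions': array([-0.0549,  0.469 , -0.8142,  1.7241,  0.3721,  1.1041,  0.3048]), 'ee_pos': array([0.4637, 0.3426, 0.1037]), 'eef_rot': array([1.409e-01, 9.900e-01, 4.200e-03, 4.000e-04]), 'ft_force': array([ 0.1999, -0.7215,  0.3047]), 'width': np.float64(0.087)}
delta [-0.003  -0.0029 -0.0017] turn 0.0 yaw 2.859 n 1
[0.2,-0.4,0.17,0.000,0],
```

```bash
python3 -m jog '[[0.2,-0.4,0.2,0,0],[0,0,0,0,0.2],[0,0,0,0,0.3],[0,0,0,0,0.35],[0,0,0,0,0.4],[0,0,0,0,0.5],[0,0,0,0,0.6],[0,0,0,0,0.6],[0,0,0,0,0.6],[0,0,0,0,0.6]]' 25
python3 -m jog '[[0,0,-0.3,0,0.6],[0,0,-0.5,0,0.6],[0,0,-1,0,0.6],[0,0,-1.5,0,0.6],[0,0,-2,0,0.6],[0,0,-2,0,0.6],[0,0,-2,0,0.6],[0,0,-1,0,0.6],[0,0,-0.3,0,0.6],[0,0,0,0,0.6]]'
python3 - <<'E'
from h import *
st(); print(yaw()); snap("wrist","w2");plan([.50,.0,.22],-.283)
E
```

```text
time: 8.15
ee_pos: [0.4606, 0.3394, 0.1021]
eef_rot: [0.141, 0.99, 0.005, 0.001]
ft_force: [-0.1, -0.0, -0.5]
width: 0.0546
time: 9.15
ee_pos: [0.459, 0.3378, 0.2168]
eef_rot: [0.14, 0.99, 0.004, 0.0]
ft_force: [-0.2, -0.3, -4.8]
width: 0.0547
{'time': np.float64(9.15), 'joint_positions': array([ 0.0023,  0.3419, -0.8684,  1.6187,  0.2651,  1.299 ,  0.3818]), 'ee_pos': array([0.459 , 0.3378, 0.2168]), 'eef_rot': array([1.403e-01, 9.901e-01, 3.900e-03, 4.000e-04]), 'ft_force': array([-0.2354, -0.3228, -4.8059]), 'width': np.float64(0.0547)}
2.8600856047047434
delta [ 0.041  -0.3377  0.0036] turn 0.002 yaw 2.86 n 8
[-1.7,-3.9,-0.05,0.000,0],[-1.7,-3.9,-0.05,0.000,0],[-1.7,-3.9,-0.05,0.000,0],[-1.7,-3.9,-0.05,0.000,0],[-1.7,-3.9,-0.05,0.000,0],[-1.7,-3.9,-0.05,0.000,0],[-1.7,-3.9,-0.05,0.000,0],[-1.7,-3.9,-0.05,0.000,0],
```

View pics/w2.png

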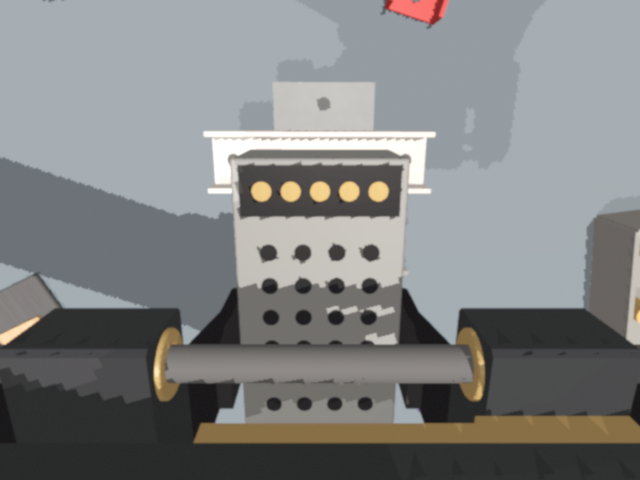

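The supply is held square, its terminal end edge at about row 158, columns 233–407. The channels stayed on the bracket.

```bash
python3 - <<'E'
from h import *
s=r.read_state(); y=yaw()
for v in (157,163):
    m=(ray("w2",233,v,s["ee_pos"][2]+.011)+ray("w2",407,v,s["ee_pos"][2]+.011))/2-s["ee_pos"]
    c,n=np.cos(y),np.sin(y); print("tool x,y of end",c*m[0]+n*m[1], n*m[0]-c*m[1])
E
python3 -m jog '[[-1.7,-3.9,-0.3,0,0.6],[-1.8,-4,-0.2,0,0.6],[-1.8,-4,-0.2,0,0.6],[-1.8,-4,-0.2,0,0.6],[-1.8,-4,-0.2,0,0.6],[-1.8,-4,0,0,0.6],[-1.8,-4,0,0,0.6],[-1.8,-4,0,0,0.6],[-1.8,-4,0,0,0.6],[-1.7,-3.9,0,0,0.6]]'
python3 - <<'E'
from h import *
st(); plan([.4547,-.3615,.20],-.306)
E
```

```text
tool x,y of end 0.06674913201124924 -0.0003564269118550116
tool x,y of end 0.06495924982030796 -0.0003575717403135059
time: 10.2
ee_pos: [0.5166, -0.1032, 0.2143]
eef_rot: [0.133, 0.991, 0.004, -0.007]
ft_force: [1.2, 0.0, -4.2]
width: 0.0548
{'time': np.float64(10.2), 'joint_positions': array([ 0.6702,  0.199 , -0.6191,  1.7237,  0.1106,  1.2694,  1.3299]), 'ee_pos': array([ 0.5166, -0.1032,  0.2143]), 'eef_rot': array([ 0.1331,  0.9911,  0.0042, -0.0066]), 'ft_force': array([ 1.2455,  0.0195, -4.1732]), 'width': np.float64(0.0548)}
delta [-0.0619 -0.2583 -0.0143] turn 0.039 yaw 2.875 n 6
[-0.1,-4.4,0.24,0.007,0],[-0.2,-4.4,0.24,0.007,0],[-0.2,-4.4,0.24,0.007,0],[-0.2,-4.4,0.24,0.007,0],[-0.3,-4.4,0.24,0.007,0],[-0.3,-4.4,0.24,0.007,0],
```

```bash
python3 -m jog '[[-0.1,-4.4,0.2,0.01,0.6],[-0.2,-4.4,0.2,0.01,0.6],[-0.2,-4.4,0.2,0.01,0.6],[-0.2,-4.4,0.2,0.01,0.6],[-0.3,-4.4,0.2,0,0.6],[-0.3,-3.5,0.2,0,0.6],[-0.2,-1.5,0,0,0.6],[0,-0.3,0,0,0.6],[0,0,0,0,0.6],[0,0,0,0,0.6]]'
python3 - <<'E'
from h import *
st(); plan([.4547,-.3615,.10],-.306); snap("wrist","w3")
E
```

```text
time: 11.2
ee_pos: [0.4436, -0.3819, 0.1882]
eef_rot: [0.157, 0.988, 0.008, -0.014]
ft_force: [0.3, 0.4, -5.5]
width: 0.055
{'time': np.float64(11.2), 'joint_positions': array([ 0.975 ,  0.3361, -0.4198,  1.5992,  0.1386,  1.2679,  1.7868]), 'ee_pos': array([ 0.4436, -0.3819,  0.1882]), 'eef_rot': array([ 0.1565,  0.9875,  0.0075, -0.0137]), 'ft_force': array([ 0.2892,  0.4038, -5.4914]), 'width': np.float64(0.055)}
delta [ 0.0111  0.0204 -0.0882] turn -0.008 yaw 2.827 n 3
[-0.1,0.8,2.94,-0.003,0],[-0.1,0.8,2.94,-0.003,0],[-0.1,0.8,2.94,-0.003,0],
```

View pics/w3.png

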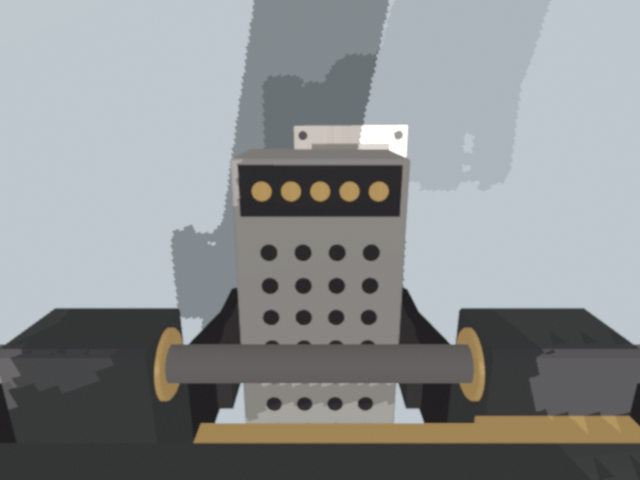

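The plate's end edge shows at (294,126) to (407,125), beyond the supply.

```bash
cat >> h.py <<'E'
def tilt():
    from scipy.spatial.transform import Rotation as R
    M=R.from_quat(r.read_state()["eef_rot"]).as_matrix(); print("toolz",M[:,2].round(4),"x.z,y.z (deg)",np.degrees(M[2,:2]).round(2),"yaw",round(yaw(),4))
E
python3 - <<'E'
from h import *
tilt()
A=ray("w3",294,126,.004);B=ray("w3",407,125,.004); d=A-B; print(np.linalg.norm(d),np.arctan2(d[1],d[0]))
m=(A+B)/2; print(m)
for a in (-.306,):
    u=np.array([np.cos(a),np.sin(a),0]); print(m+.08*u,m-.08*u)
plan([.4547,-.3615,.06],-.306,8)
E
```

```text
toolz [-0.0247  0.0191 -0.9995] x.z,y.z (deg) [1.68 0.61] yaw 2.828
0.08447067884095463 -1.8781851327893224
[ 0.3777861  -0.33455302  0.004     ]
[ 0.4540698  -0.35865277  0.004     ] [ 0.30150241 -0.31045327  0.004     ]
delta [ 0.0109  0.0201 -0.1283] turn -0.008 yaw 2.828 n 8
[-0.1,0.3,1.60,-0.001,0],[-0.1,0.3,1.60,-0.001,0],[-0.1,0.3,1.60,-0.001,0],[-0.1,0.3,1.60,-0.001,0],[-0.1,0.3,1.60,-0.001,0],[-0.1,0.3,1.60,-0.001,0],[-0.1,0.3,1.60,-0.001,0],[-0.1,0.3,1.60,-0.001,0],
```

```bash
python3 -m jog '[[-0.2,0.4,1.5,0,0.6],[-0.2,0.4,1.6,0,0.6],[-0.1,0.4,1.7,0,0.6],[-0.1,0.4,1.7,0,0.6],[0,0.4,1.7,0,0.6],[0,0.4,1.5,0,0.6],[0,0.2,1,0,0.6],[0,0,0.5,0,0.6],[0,0,0.2,0,0.6],[0,0,0,0,0.6]]'
python3 - <<'E'
from h import *
st(); tilt(); plan([.4545,-.360,.033],-.306)
E
```

```text
time: 12.25
ee_pos: [0.4607, -0.3427, 0.0657]
eef_rot: [0.148, 0.989, 0.009, -0.013]
ft_force: [0.0, -0.1, -3.6]
width: 0.0547
{'time': np.float64(12.25), 'joint_positions': array([ 0.9101,  0.4435, -0.4234,  1.7407,  0.198 ,  1.0316,  1.6887]), 'ee_pos': array([ 0.4607, -0.3427,  0.0657]), 'eef_rot': array([ 0.1483,  0.9888,  0.0091, -0.0127]), 'ft_force': array([ 0.0428, -0.1248, -3.5558]), 'width': np.float64(0.0547)}
toolz [-0.0225  0.0217 -0.9995] x.z,y.z (deg) [1.6  0.81] yaw 2.8441
delta [-0.0062 -0.0173 -0.0327] turn 0.009 yaw 2.844 n 1
[0.1,-1.8,3.27,0.009,0],
```

```bash
python3 -m jog '[[0,-0.8,0.3,0.01,0.6],[0,-0.7,0.5,0,0.6],[0,-0.3,0.5,0,0.6],[0,0,0.5,0,0.6],[0,0,0.4,0,0.6],[0,0,0.2,0,0.6],[0,0,0,0,0.6],[0,0,0,0,0.6],[0,0,0,0,0.6],[0,0,0,0,0.6]]'
python3 - <<'E'
from h import *
st(); tilt(); plan([.4545,-.360,.031],-.306)
E
```

```text
time: 13.25
ee_pos: [0.4549, -0.3626, 0.0412]
eef_rot: [0.154, 0.988, 0.008, -0.011]
ft_force: [-0.9, 0.3, -4.0]
width: 0.0551
{'time': np.float64(13.25), 'joint_positions': array([ 0.9246,  0.4859, -0.4041,  1.7382,  0.2145,  0.9897,  1.6996]), 'ee_pos': array([ 0.4549, -0.3626,  0.0412]), 'eef_rot': array([ 0.1545,  0.9879,  0.008 , -0.0114]), 'ft_force': array([-0.8584,  0.2713, -4.0297]), 'width': np.float64(0.0551)}
toolz [-0.02    0.0194 -0.9996] x.z,y.z (deg) [1.43 0.71] yaw 2.8315
delta [-0.0004  0.0026 -0.0102] turn -0.004 yaw 2.832 n 1
[0.1,0.2,1.02,-0.004,0],
```

```bash
python3 -m jog '[[0.1,0.2,0.2,0,0.6],[0,0,0.2,0,0.6],[0,0,0.2,0,0.6],[0,0,0.15,0,0.6],[0,0,0.1,0,0.6],[0,0,0.1,0,0.6],[0,0,0,0,0.6],[0,0,0,0,0.6],[0,0,0,0,0.6],[0,0,0,0,0.6]]'
python3 - <<'E'
from h import *
st(); tilt(); plan([.4545,-.360,.031],-.306)
E
```

```text
time: 14.25
ee_pos: [0.4547, -0.3601, 0.0316]
eef_rot: [0.154, 0.988, 0.008, -0.011]
ft_force: [-0.2, -0.2, -2.6]
width: 0.055
{'time': np.float64(14.25), 'joint_positions': array([ 0.9201,  0.4951, -0.402 ,  1.7487,  0.2206,  0.97  ,  1.6918]), 'ee_pos': array([ 0.4547, -0.3601,  0.0316]), 'eef_rot': array([ 0.1544,  0.9879,  0.0077, -0.011 ]), 'ft_force': array([-0.1602, -0.2421, -2.5625]), 'width': np.float64(0.055)}
toolz [-0.0194  0.0186 -0.9996] x.z,y.z (deg) [1.38 0.68] yaw 2.8316
delta [-0.0002  0.0001 -0.0006] turn -0.004 yaw 2.832 n 1
[0.0,0.0,0.06,-0.004,0],
```

Contact has begun, with the load dropping from 4 to 2.6 N. I'll go 1 mm lower, open slowly and retract.

```bash
python3 -m jog '[[0,0,0.1,0,0.6],[0,0,0,0,0.36],[0,0,0,0,0.34],[0,0,0,0,0.32],[0,0,0,0,0.28],[0,0,0,0,0.2],[0,0,0,0,0.1],[0,0,-0.5,0,0],[0,0,-1.5,0,0],[0,0,-2.5,0,0]]'
python3 -m jog '[[0,0,-4,0,0],[0,0,-4,0,0],[0,0,-4,0,0],[-0.5,2,-3,0,0],[-1,3,-1,0,0],[-1.5,4,0,0,0],[-1.5,4,0,0,0],[-1.5,4,0,0,0],[-1.5,4,0,0,0],[-1.5,4,0,0,0]]'
python3 - <<'E'
from h import *
st(); tilt(); plan([.44,.335,.22],-.28+np.pi/2); 
snap("top","top1",(400,200,540,300),5)
E
```

```text
time: 15.25
ee_pos: [0.4552, -0.3605, 0.0768]
eef_rot: [0.154, 0.988, 0.008, -0.012]
ft_force: [0.3, -0.0, 0.6]
width: 0.0853
time: 16.25
ee_pos: [0.6239, -0.1543, 0.264]
eef_rot: [0.161, 0.987, 0.003, -0.004]
ft_force: [0.3, 0.2, 0.8]
width: 0.0874
{'time': np.float64(16.25), 'joint_positions': array([ 0.5706,  0.421 , -0.5459,  1.3494,  0.2082,  1.4363,  1.2818]), 'ee_pos': array([ 0.6239, -0.1543,  0.264 ]), 'eef_rot': array([ 0.1611,  0.9869,  0.0034, -0.0036]), 'ft_force': array([0.2997, 0.1622, 0.8353]), 'width': np.float64(0.0874)}
toolz [-0.006   0.0079 -1.    ] x.z,y.z (deg) [0.47 0.32] yaw 2.818
delta [-0.1839  0.4893 -0.044 ] turn 1.527 yaw 2.818 n 12
[2.7,3.4,0.37,0.127,0],[3.2,3.0,0.37,0.127,0],[3.5,2.6,0.37,0.127,0],[3.8,2.1,0.37,0.127,0],[4.0,1.6,0.37,0.127,0],[4.2,1.1,0.37,0.127,0],[4.3,0.5,0.37,0.127,0],[4.4,-0.0,0.37,0.127,0],[4.3,-0.6,0.37,0.127,0],[4.2,-1.1,0.37,0.127,0],[4.0,-1.6,0.37,0.127,0],[3.8,-2.1,0.37,0.127,0],
```

View pics/top1.png

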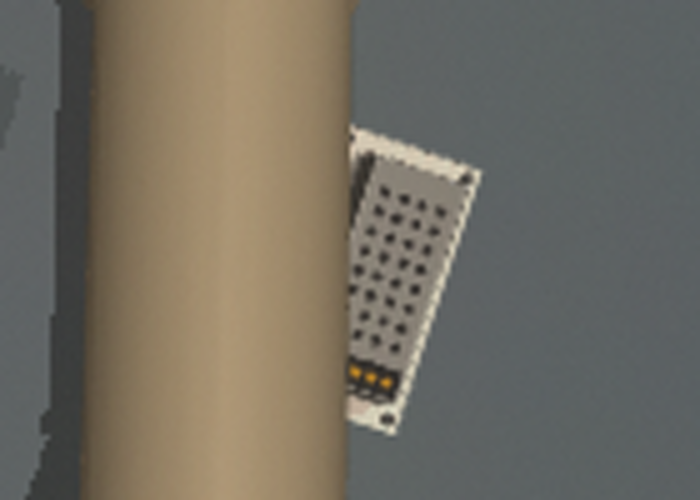

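```bash
python3 - <<'E'
from h import *
plan([.50,.11,.24],3.8-np.pi,10)
E
```

```text
delta [-0.1272  0.2555 -0.024 ] turn -0.973 yaw 2.827 n 10
[2.0,2.0,0.24,-0.097,0],[1.8,2.2,0.24,-0.097,0],[1.6,2.4,0.24,-0.097,0],[1.3,2.5,0.24,-0.097,0],[1.1,2.6,0.24,-0.097,0],[0.8,2.7,0.24,-0.097,0],[0.5,2.8,0.24,-0.097,0],[0.3,2.8,0.24,-0.097,0],[-0.0,2.9,0.24,-0.097,0],[-0.3,2.8,0.24,-0.097,0],
```

```bash
python3 -m jog '[[2,2,0.2,-0.1,0],[1.8,2.2,0.2,-0.1,0],[1.6,2.4,0.2,-0.1,0],[1.3,2.5,0.2,-0.1,0],[1.1,2.6,0.2,-0.1,0],[0.8,2.7,0.2,-0.1,0],[0.5,2.8,0.2,-0.1,0],[0.3,2.8,0.2,-0.1,0],[0,2.9,0.2,-0.1,0],[-0.3,2.8,0.2,-0.1,0]]'
python3 - <<'E'
from h import *
st(); plan([.414,.3495,.20],1.29,8)
E
```

```text
time: 17.3
ee_pos: [0.4883, 0.1159, 0.2575]
eef_rot: [-0.356, 0.935, 0.003, 0.004]
ft_force: [-0.3, 0.7, -0.1]
width: 0.0872
{'time': np.float64(17.3), 'joint_positions': array([ 0.5001,  0.1208, -0.8694,  1.7285,  0.0883,  1.3279,  1.9123]), 'ee_pos': array([0.4883, 0.1159, 0.2575]), 'eef_rot': array([-0.3559,  0.9345,  0.0033,  0.0039]), 'ft_force': array([-0.3289,  0.7394, -0.0711]), 'width': np.float64(0.0872)}
delta [-0.0743  0.2336 -0.0575] turn -0.562 yaw -2.414 n 8
[-1.2,2.8,0.72,-0.070,0],[-1.4,2.7,0.72,-0.070,0],[-1.6,2.6,0.72,-0.070,0],[-1.8,2.5,0.72,-0.070,0],[-2.0,2.3,0.72,-0.070,0],[-2.1,2.2,0.72,-0.070,0],[-2.3,2.0,0.72,-0.070,0],[-2.4,1.9,0.72,-0.070,0],
```

```bash
python3 -m jog '[[-1.2,2.8,0.5,-0.07,0],[-1.4,2.7,0.5,-0.07,0],[-1.6,2.6,0.5,-0.07,0],[-1.8,2.5,0.7,-0.07,0],[-2,2.3,0.7,-0.07,0],[-2.1,2.2,0.7,-0.07,0],[-2.2,1.8,0.5,-0.07,0],[-1,1,0,-0.05,0],[0,0,0,0,0],[0,0,0,0,0]]'
python3 - <<'E'
from h import *
st(); tilt(); plan([.414,.3495,.12],1.29); snap("wrist","w4")
E
```

```text
time: 18.3
ee_pos: [0.4104, 0.3401, 0.2267]
eef_rot: [-0.604, 0.797, -0.004, 0.008]
ft_force: [-0.1, 0.3, -0.3]
width: 0.0872
{'time': np.float64(18.3), 'joint_positions': array([ 0.1393,  0.2825, -1.0651,  1.7012,  0.2686,  1.2956,  1.8895]), 'ee_pos': array([0.4104, 0.3401, 0.2267]), 'eef_rot': array([-0.6044,  0.7966, -0.0039,  0.0085]), 'ft_force': array([-0.1137,  0.2769, -0.3453]), 'width': np.float64(0.0872)}
toolz [ 0.0183  0.004  -0.9998] x.z,y.z (deg) [-0.5  -0.95] yaw -1.8434
delta [ 0.0036  0.0094 -0.1067] turn 0.008 yaw -1.843 n 3
[-0.3,-0.0,3.56,0.003,0],[-0.3,-0.0,3.56,0.003,0],[-0.3,-0.0,3.56,0.003,0],
```

View pics/w4.png

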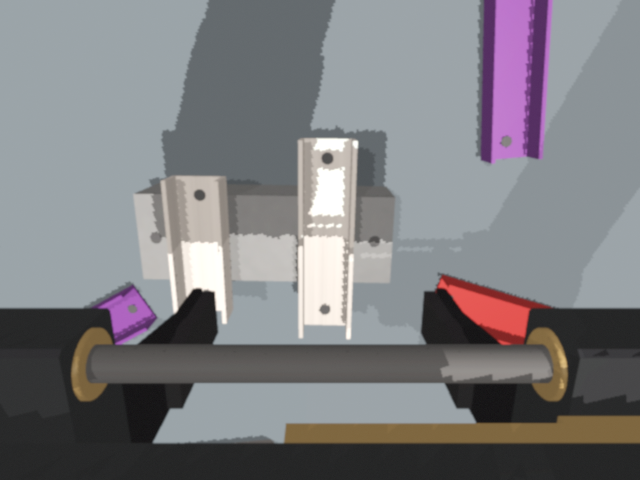

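```bash
cat >> h.py <<'E'
def q(f,name,pts,z):
    P=np.array([ray(f,u,v,z) for u,v in pts]); c=P.mean(0)
    e=[(P[0]+P[1]-P[2]-P[3]),(P[1]+P[2]-P[0]-P[3])]
    k=0 if np.linalg.norm(e[0])>np.linalg.norm(e[1]) else 1
    print(name,c.round(4),"ang",round(np.arctan2(e[k][1],e[k][0]),3),"size",np.linalg.norm(e[0])/2,np.linalg.norm(e[1])/2)
E
python3 - <<'E'
from h import *
q("w4","long",[(298,139),(358,140),(352,338),(299,337)],.075)
q("w4","short",[(163,178),(228,177),(226,323),(172,312)],.075)
E
python3 -m jog '[[-0.3,0,1.5,0,0],[-0.3,0,2,0,0],[-0.3,0,2,0,0],[0,0,1.8,0,0],[0,0,1.2,0,0],[0,0,0.5,0,0],[0,0,0.2,0,0],[0,0,0,0,0],[0,0,0,0,0],[0,0,0,0,0]]'
python3 - <<'E'
from h import *
st(); tilt(); plan([.414,.3495,.076],1.29)
E
```

```text
long [0.4113 0.3514 0.075 ] ang -1.852 size 0.14972011398818527 0.04074678181628904
short [0.5035 0.3304 0.075 ] ang -1.906 size 0.10781623527308203 0.0433534807262064
time: 19.35
ee_pos: [0.4212, 0.3417, 0.1298]
eef_rot: [-0.597, 0.802, -0.007, 0.009]
ft_force: [-0.4, -0.3, 0.6]
width: 0.0867
{'time': np.float64(19.35), 'joint_positions': array([ 0.0609,  0.4076, -0.9952,  1.7939,  0.3959,  1.1329,  1.7852]), 'ee_pos': array([0.4212, 0.3417, 0.1298]), 'eef_rot': array([-0.5968,  0.8023, -0.0067,  0.0093]), 'ft_force': array([-0.4017, -0.3282,  0.6441]), 'width': np.float64(0.0867)}
toolz [ 2.300e-02  3.000e-04 -9.997e-01] x.z,y.z (deg) [-0.39 -1.26] yaw -1.8624
delta [-0.0072  0.0078 -0.0538] turn -0.011 yaw -1.862 n 2
[-0.3,0.5,2.69,-0.005,0],[-0.3,0.5,2.69,-0.005,0],
```

```bash
python3 -m jog '[[-0.4,0.5,1,-0.01,0],[-0.4,0.5,1.2,0,0],[-0.2,0.2,1.2,0,0],[0,0,0.8,0,0],[0,0,0.4,0,0],[0,0,0.2,0,0],[0,0,0,0,0],[0,0,0,0,0],[0,0,0,0,0],[0,0,0,0,0]]'
python3 - <<'E'
from h import *
st(); tilt(); plan([.412,.3508,.076],1.29)
E
```

```text
time: 20.35
ee_pos: [0.413, 0.3564, 0.0778]
eef_rot: [-0.601, 0.799, -0.007, 0.01]
ft_force: [-0.1, 0.3, 0.1]
width: 0.0871
{'time': np.float64(20.35), 'joint_positions': array([-0.0139,  0.4831, -0.9529,  1.8308,  0.473 ,  1.0507,  1.7103]), 'ee_pos': array([0.413 , 0.3564, 0.0778]), 'eef_rot': array([-0.6013,  0.7989, -0.0068,  0.0097]), 'ft_force': array([-0.0664,  0.2511,  0.135 ]), 'width': np.float64(0.0871)}
toolz [ 2.370e-02  9.000e-04 -9.997e-01] x.z,y.z (deg) [-0.42 -1.29] yaw -1.851
delta [-0.001  -0.0056 -0.0018] turn 0.001 yaw -1.851 n 1
[0.6,-0.1,0.18,0.001,0],
```

```bash
python3 -m jog '[[0.5,-0.1,0.2,0,0],[0,0,0,0,0.3],[0,0,0,0,0.4],[0,0,0,0,0.5],[0,0,0,0,0.55],[0,0,0,0,0.6],[0,0,0,0,0.7],[0,0,0,0,0.7],[0,0,0,0,0.7],[0,0,0,0,0.7]]' 12
python3 -m jog '[[0,0,-0.3,0,0.7],[0,0,-0.5,0,0.7],[0,0,-1,0,0.7],[0,0,-1.5,0,0.7],[0,0,-2,0,0.7],[0,0,-2,0,0.7],[0,0,-1.5,0,0.7],[0,0,-0.5,0,0.7],[0,0,0,0,0.7],[0,0,0,0,0.7]]'
python3 - <<'E'
from h import *
st(); tilt(); snap("wrist","w5"); plan([.555,.075,.19],.17,12)
E
```

```text
time: 21.35
ee_pos: [0.4129, 0.3508, 0.0762]
eef_rot: [-0.601, 0.799, -0.007, 0.01]
ft_force: [-0.6, -0.5, 0.4]
width: 0.0402
time: 22.35
ee_pos: [0.4102, 0.3512, 0.1781]
eef_rot: [-0.602, 0.799, -0.007, 0.011]
ft_force: [0.6, -1.1, -1.7]
width: 0.0404
{'time': np.float64(22.35), 'joint_positions': array([ 0.0796,  0.3462, -1.0378,  1.7504,  0.3392,  1.2114,  1.8127]), 'ee_pos': array([0.4102, 0.3512, 0.1781]), 'eef_rot': array([-0.6015,  0.7987, -0.0072,  0.0112]), 'ft_force': array([ 0.5683, -1.1472, -1.7004]), 'width': np.float64(0.0404)}
toolz [ 0.0266  0.0019 -0.9996] x.z,y.z (deg) [-0.52 -1.43] yaw -1.8505
delta [ 0.1449 -0.2762  0.0121] turn 1.121 yaw -1.85 n 12
[1.9,-1.8,-0.10,0.093,0],[1.7,-2.0,-0.10,0.093,0],[1.5,-2.1,-0.10,0.093,0],[1.3,-2.2,-0.10,0.093,0],[1.1,-2.4,-0.10,0.093,0],[0.9,-2.4,-0.10,0.093,0],[0.6,-2.5,-0.10,0.093,0],[0.4,-2.6,-0.10,0.093,0],[0.2,-2.6,-0.10,0.093,0],[-0.1,-2.6,-0.10,0.093,0],[-0.3,-2.6,-0.10,0.093,0],[-0.6,-2.5,-0.10,0.093,0],
```

View pics/w5.png

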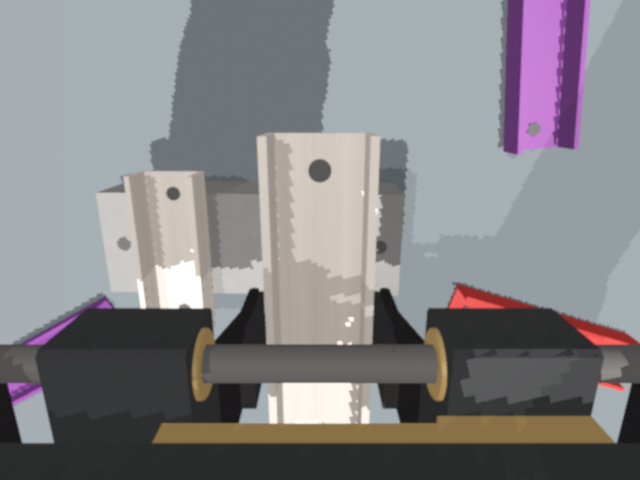

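The long channel is held straight, its far end edge at row 134, columns 258–380.

```bash
python3 - <<'E'
from h import *
from scipy.spatial.transform import Rotation as R
s=r.read_state(); M=R.from_quat(s["eef_rot"]).as_matrix()
m=(ray("w5",258,134,.178)+ray("w5",380,134,.178))/2-s["ee_pos"]; print("end in tool",M.T@m)
E
python3 -m jog '[[1.9,-1.8,-0.2,0.1,0.7],[1.7,-2,-0.2,0.1,0.7],[1.5,-2.1,-0.1,0.1,0.7],[1.3,-2.2,-0.1,0.1,0.7],[1.1,-2.4,-0.1,0.1,0.7],[0.9,-2.4,-0.1,0.1,0.7],[0.6,-2.5,0,0.1,0.7],[0.4,-2.6,0,0.1,0.7],[0.2,-2.6,0,0.1,0.7],[-0.1,-2.6,0,0.1,0.7]]'
python3 - <<'E'
from h import *
st(); tilt(); plan([.5634,.0566,.13],.17,6)
E
```

```text
end in tool [ 0.0745273  -0.00087727 -0.00075593]
time: 23.4
ee_pos: [0.5185, 0.1092, 0.1795]
eef_rot: [-0.13, 0.991, -0.0, 0.006]
ft_force: [0.7, 0.4, -1.3]
width: 0.0398
{'time': np.float64(23.4), 'joint_positions': array([ 0.3911,  0.2466, -0.7743,  1.7744,  0.189 ,  1.1837,  1.3941]), 'ee_pos': array([0.5185, 0.1092, 0.1795]), 'eef_rot': array([-1.303e-01,  9.915e-01, -2.000e-04,  6.000e-03]), 'ft_force': array([ 0.7398,  0.3707, -1.3406]), 'width': np.float64(0.0398)}
toolz [ 0.012   0.0011 -0.9999] x.z,y.z (deg) [-0.68 -0.12] yaw -2.8803
delta [ 0.0449 -0.0526 -0.0495] turn 0.091 yaw -2.88 n 6
[-0.5,-1.0,0.83,0.015,0],[-0.5,-1.0,0.83,0.015,0],[-0.5,-1.0,0.83,0.015,0],[-0.5,-1.0,0.83,0.015,0],[-0.6,-1.0,0.83,0.015,0],[-0.6,-1.0,0.83,0.015,0],
```

```bash
python3 -m jog '[[-0.5,-1,0.8,0.015,0.7],[-0.5,-1,0.8,0.015,0.7],[-0.5,-1,0.8,0.015,0.7],[-0.5,-0.9,0.8,0.015,0.7],[-0.5,-0.6,0.8,0.01,0.7],[-0.4,-0.3,0.5,0,0.7],[0,0,0.2,0,0.7],[0,0,0,0,0.7],[0,0,0,0,0.7],[0,0,0,0,0.7]]'
python3 - <<'E'
from h import *
st(); tilt(); plan([.5634,.0566,.06],.17,6); snap("wrist","w6")
E
```

```text
time: 24.4
ee_pos: [0.5597, 0.0674, 0.1254]
eef_rot: [-0.096, 0.995, 0.001, 0.003]
ft_force: [0.1, 0.4, -0.6]
width: 0.0402
{'time': np.float64(24.4), 'joint_positions': array([ 0.39  ,  0.3793, -0.7068,  1.7432,  0.271 ,  1.1121,  1.3615]), 'ee_pos': array([0.5597, 0.0674, 0.1254]), 'eef_rot': array([-9.590e-02,  9.954e-01,  8.000e-04,  3.300e-03]), 'ft_force': array([ 0.1276,  0.3958, -0.571 ]), 'width': np.float64(0.0402)}
toolz [ 0.0064  0.0023 -1.    ] x.z,y.z (deg) [-0.38  0.06] yaw -2.9495
delta [ 0.0037 -0.0108 -0.0654] turn 0.022 yaw -2.95 n 6
[-0.0,-0.2,1.09,0.004,0],[-0.0,-0.2,1.09,0.004,0],[-0.0,-0.2,1.09,0.004,0],[-0.0,-0.2,1.09,0.004,0],[-0.0,-0.2,1.09,0.004,0],[-0.0,-0.2,1.09,0.004,0],
```

View pics/w6.png

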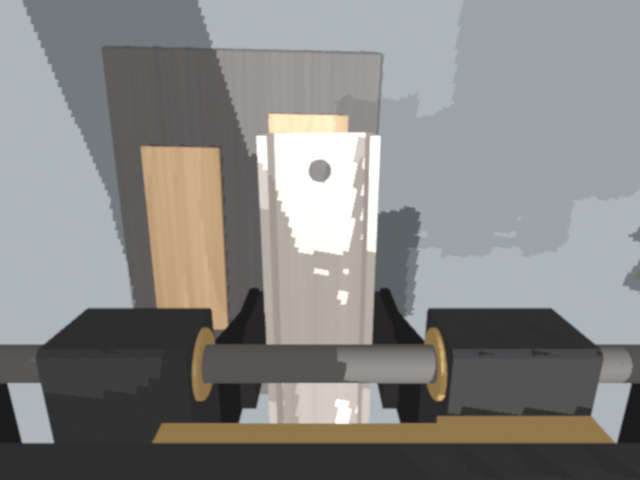

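Both pads' near ends are visible: long pad (269,114)–(349,115), short pad (141,147)–(221,148), rack edge (105,47)–(383,53).

```bash
python3 - <<'E'
from h import *
for n,A,B,z,L in (("rack",(105,47),(383,53),.006,.115),("short",(141,147),(221,148),.01,.06),("long",(269,114),(349,115),.01,.08)):
    a=ray("w6",*A,z);b=ray("w6",*B,z);d=b-a; t=np.arctan2(d[1],d[0])-np.pi/2; u=np.array([np.cos(.17),np.sin(.17),0]); print(n,np.linalg.norm(d),t,(a+b)/2+L*u)
E
```

```text
rack 0.15644299885835114 0.1708619554100297 [0.56938139 0.02289818 0.006     ]
short 0.04726381617878871 0.17834892847008965 [ 0.57510757 -0.01511085  0.01      ]
long 0.046280813099201096 0.17866236868234409 [0.5621142  0.05920628 0.01      ]
```

```bash
python3 -m jog '[[0,-0.2,0.8,0.01,0.7],[0,-0.2,1,0.01,0.7],[0,-0.2,1,0,0.7],[0,-0.2,1,0,0.7],[0,-0.1,1,0,0.7],[0,0,0.8,0,0.7],[0,0,0.4,0,0.7],[0,0,0,0,0.7],[0,0,0,0,0.7],[0,0,0,0,0.7]]'
python3 - <<'E'
from h import *
st(); tilt(); plan([.5628,.0585,.037],.17,1)
E
```

```text
time: 25.45
ee_pos: [0.5614, 0.0579, 0.0597]
eef_rot: [-0.085, 0.996, 0.001, 0.003]
ft_force: [0.6, -0.4, -0.8]
width: 0.0401
{'time': np.float64(25.45), 'joint_positions': array([ 0.3692,  0.4614, -0.667 ,  1.793 ,  0.3335,  0.996 ,  1.3119]), 'ee_pos': array([0.5614, 0.0579, 0.0597]), 'eef_rot': array([-8.510e-02,  9.964e-01,  8.000e-04,  3.000e-03]), 'ft_force': array([ 0.5515, -0.3882, -0.7982]), 'width': np.float64(0.0401)}
toolz [ 0.0058  0.0021 -1.    ] x.z,y.z (deg) [-0.35  0.07] yaw -2.9711
delta [ 0.0014  0.0006 -0.0227] turn 0.0 yaw -2.971 n 1
[-0.2,0.0,2.27,0.000,0],
```

```bash
python3 -m jog '[[-0.1,0,0.4,0,0.7],[-0.1,0,0.5,0,0.7],[0,0,0.5,0,0.7],[0,0,0.4,0,0.7],[0,0,0.2,0,0.7],[0,0,0.2,0,0.7],[0,0,0.1,0,0.7],[0,0,0,0,0.7],[0,0,0,0,0.7],[0,0,0,0,0.7]]'
python3 - <<'E'
from h import *
st(); tilt(); plan([.5628,.0585,.036],.17,1)
E
```

```text
time: 26.45
ee_pos: [0.5645, 0.0586, 0.0358]
eef_rot: [-0.085, 0.996, 0.001, 0.004]
ft_force: [0.1, -0.1, -1.3]
width: 0.0405
{'time': np.float64(26.45), 'joint_positions': array([ 0.3521,  0.4989, -0.6504,  1.8005,  0.3624,  0.9555,  1.2917]), 'ee_pos': array([0.5645, 0.0586, 0.0358]), 'eef_rot': array([-8.530e-02,  9.963e-01,  7.000e-04,  4.000e-03]), 'ft_force': array([ 0.1305, -0.0831, -1.25  ]), 'width': np.float64(0.0405)}
toolz [ 0.0078  0.0021 -1.    ] x.z,y.z (deg) [-0.46  0.04] yaw -2.9708
delta [-0.0017 -0.0001  0.0002] turn 0.001 yaw -2.971 n 1
[0.2,0.0,-0.02,0.001,0],
```

```bash
python3 -m jog '[[0.15,0,0.05,0,0.7],[0,0,0.05,0,0.7],[0,0,0,0,0.52],[0,0,0,0,0.5],[0,0,0,0,0.48],[0,0,0,0,0.44],[0,0,0,0,0.4],[0,0,-0.3,0,0.36],[0,0,-1,0,0.36],[0,0,-2,0,0.36]]'
python3 -m jog '[[0,0,-3,0,0.3],[0,0,-4,0,0],[0,0,-4,0,0],[-0.5,2,-2,0,0],[0,3,-0.5,-0.1,0],[0.5,3,0,-0.1,0],[1,3,0,-0.1,0],[1,3,0,-0.1,0],[1,3,0,-0.1,0],[1,3,0,-0.1,0]]'
python3 - <<'E'
from h import *
st(); tilt(); plan([.506,.3315,.17],1.29,10)
E
```

```text
time: 27.45
ee_pos: [0.5613, 0.058, 0.0678]
eef_rot: [-0.085, 0.996, 0.001, 0.002]
ft_force: [0.4, 0.1, 0.1]
width: 0.0551
time: 28.45
ee_pos: [0.4494, 0.2226, 0.2188]
eef_rot: [-0.383, 0.924, -0.001, 0.008]
ft_force: [0.6, 0.0, 0.9]
width: 0.087
{'time': np.float64(28.45), 'joint_positions': array([ 0.3255,  0.1591, -0.9447,  1.7897,  0.1424,  1.2461,  1.701 ]), 'ee_pos': array([0.4494, 0.2226, 0.2188]), 'eef_rot': array([-0.3835,  0.9235, -0.0014,  0.008 ]), 'ft_force': array([0.5939, 0.0367, 0.9323]), 'width': np.float64(0.087)}
toolz [ 0.0159  0.0036 -0.9999] x.z,y.z (deg) [-0.79 -0.5 ] yaw -2.3544
delta [ 0.0566  0.1089 -0.0488] turn -0.503 yaw -2.354 n 10
[-1.2,0.4,0.49,-0.050,0],[-1.2,0.3,0.49,-0.050,0],[-1.2,0.2,0.49,-0.050,0],[-1.2,0.2,0.49,-0.050,0],[-1.2,0.1,0.49,-0.050,0],[-1.2,0.1,0.49,-0.050,0],[-1.2,0.0,0.49,-0.050,0],[-1.2,-0.1,0.49,-0.050,0],[-1.2,-0.1,0.49,-0.050,0],[-1.2,-0.2,0.49,-0.050,0],
```

```bash
python3 -m jog '[[-1.5,0.2,0.5,-0.07,0],[-1.5,0.2,0.5,-0.07,0],[-1.5,0.2,0.5,-0.07,0],[-1.5,0.2,0.5,-0.07,0],[-1.5,0.1,0.5,-0.07,0],[-1.5,0,0.5,-0.07,0],[-1.5,0,0.5,-0.05,0],[-1,0,0.5,-0.02,0],[0,0,0,0,0],[0,0,0,0,0]]'
python3 - <<'E'
from h import *
st(); tilt(); plan([.506,.3315,.11],1.29,6); snap("wrist","w7")
E
```

```text
time: 29.45
ee_pos: [0.4983, 0.3335, 0.187]
eef_rot: [-0.608, 0.794, -0.007, 0.01]
ft_force: [-0.9, -1.1, 0.5]
width: 0.0871
{'time': np.float64(29.45), 'joint_positions': array([ 0.0757,  0.47  , -0.971 ,  1.5876,  0.4188,  1.2815,  1.918 ]), 'ee_pos': array([0.4983, 0.3335, 0.187 ]), 'eef_rot': array([-0.6079,  0.7939, -0.0069,  0.0101]), 'ft_force': array([-0.9275, -1.0717,  0.5293]), 'width': np.float64(0.0871)}
toolz [ 0.0245  0.0014 -0.9997] x.z,y.z (deg) [-0.44 -1.33] yaw -1.8345
delta [ 0.0077 -0.002  -0.077 ] turn 0.017 yaw -1.834 n 6
[-0.0,-0.1,1.28,0.003,0],[-0.0,-0.1,1.28,0.003,0],[-0.0,-0.1,1.28,0.003,0],[-0.0,-0.1,1.28,0.003,0],[-0.0,-0.1,1.28,0.003,0],[-0.0,-0.1,1.28,0.003,0],
```

View pics/w7.png

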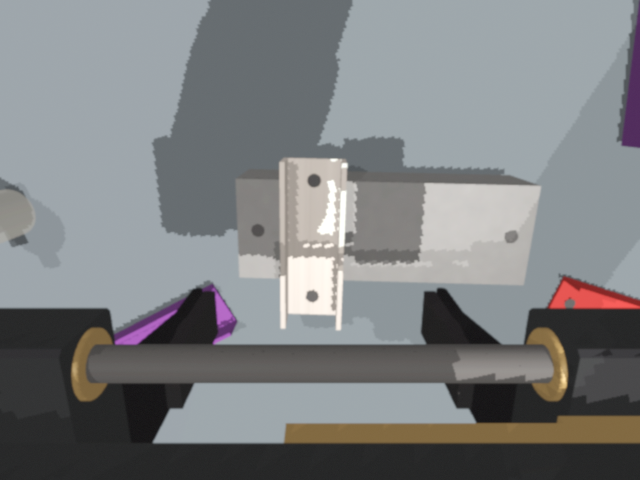

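```bash
python3 - <<'E'
from h import *
q("w7","short",[(280,159),(347,160),(341,328),(281,328)],.075)
q("w7","bracket",[(237,179),(538,185),(527,284),(238,277)],.05)
E
python3 -m jog '[[0,-0.1,1.3,0.01,0],[0,-0.1,1.5,0.01,0],[0,-0.1,1.5,0,0],[0,-0.1,1.5,0,0],[0,-0.1,1.2,0,0],[0,0,0.8,0,0],[0,0,0.3,0,0],[0,0,0,0,0],[0,0,0,0,0],[0,0,0,0,0]]'
python3 - <<'E'
from h import *
st(); tilt(); plan([.506,.3315,.076],1.29,1)
E
```

```text
short [0.5059 0.3321 0.075 ] ang -1.855 size 0.1107896259269911 0.03973722258350463
bracket [0.4587 0.3411 0.05  ] ang 2.86 size 0.06943152596646988 0.19974418279586445
time: 30.5
ee_pos: [0.5057, 0.3293, 0.0985]
eef_rot: [-0.598, 0.802, -0.008, 0.01]
ft_force: [0.4, -0.7, 0.7]
width: 0.0868
{'time': np.float64(30.5), 'joint_positions': array([ 0.038 ,  0.5639, -0.9083,  1.6645,  0.5023,  1.1398,  1.8469]), 'ee_pos': array([0.5057, 0.3293, 0.0985]), 'eef_rot': array([-0.5976,  0.8017, -0.0076,  0.0095]), 'ft_force': array([ 0.3836, -0.6509,  0.7231]), 'width': np.float64(0.0868)}
toolz [ 2.430e-02 -8.000e-04 -9.997e-01] x.z,y.z (deg) [-0.35 -1.35] yaw -1.8603
delta [ 0.0003  0.0022 -0.0225] turn -0.009 yaw -1.86 n 1
[-0.2,0.0,2.25,-0.009,0],
```

```bash
python3 -m jog '[[-0.1,0,0.6,-0.01,0],[-0.1,0,0.7,0,0],[0,0,0.5,0,0],[0,0,0.3,0,0],[0,0,0.1,0,0.2],[0,0,0,0,0.3],[0,0,0,0,0.4],[0,0,0,0,0.45],[0,0,0,0,0.5],[0,0,0,0,0.55]]' 12
python3 - <<'E'
from h import *
st(); tilt(); plan([.506,.3318,.076],1.29,1)
E
```

```text
time: 31.5
ee_pos: [0.5075, 0.3319, 0.0759]
eef_rot: [-0.602, 0.798, -0.008, 0.01]
ft_force: [-0.2, 1.0, -0.2]
width: 0.0469
{'time': np.float64(31.5), 'joint_positions': array([ 0.0213,  0.5946, -0.8915,  1.6756,  0.5305,  1.1051,  1.8378]), 'ee_pos': array([0.5075, 0.3319, 0.0759]), 'eef_rot': array([-0.602 ,  0.7984, -0.0078,  0.0105]), 'ft_force': array([-0.1991,  1.0294, -0.1897]), 'width': np.float64(0.0469)}
toolz [ 2.620e-02  1.000e-04 -9.997e-01] x.z,y.z (deg) [-0.42 -1.44] yaw -1.8494
delta [-0.0015 -0.0001  0.0001] turn 0.002 yaw -1.849 n 1
[0.1,0.1,-0.01,0.002,0],
```

```bash
python3 -m jog '[[0,0.1,0,0,0.6],[0,0,0,0,0.7],[0,0,0,0,0.7],[0,0,0,0,0.7],[0,0,0,0,0.7],[0,0,-0.3,0,0.7],[0,0,-0.5,0,0.7],[0,0,-1,0,0.7],[0,0,-1.5,0,0.7],[0,0,-2,0,0.7]]'
python3 -m jog '[[0,0,-2,0,0.7],[0.5,-0.6,-2,0.05,0.7],[1,-1.5,-0.8,0.1,0.7],[1.5,-2,0,0.1,0.7],[1.5,-2.2,0,0.1,0.7],[1.3,-2.4,0,0.1,0.7],[1,-2.4,0,0.1,0.7],[0.8,-2.4,0,0.1,0.7],[0.5,-2.4,0,0.1,0.7],[0.5,-2.4,0,0.1,0.7]]'
python3 - <<'E'
from h import *
st(); tilt(); plan([.5756,-.0165,.14],.17,10); snap("wrist","w8")
E
```

```text
time: 32.5
ee_pos: [0.5038, 0.3314, 0.1304]
eef_rot: [-0.602, 0.798, -0.008, 0.009]
ft_force: [0.3, 0.0, -0.7]
width: 0.0402
time: 33.5
ee_pos: [0.5937, 0.1498, 0.2016]
eef_rot: [-0.21, 0.978, 0.0, 0.019]
ft_force: [0.3, -0.4, -0.2]
width: 0.0403
{'time': np.float64(33.5), 'joint_positions': array([ 0.2754,  0.403 , -0.7627,  1.5581,  0.2974,  1.2585,  1.4643]), 'ee_pos': array([0.5937, 0.1498, 0.2016]), 'eef_rot': array([-2.095e-01,  9.776e-01,  3.000e-04,  1.940e-02]), 'ft_force': array([ 0.333 , -0.4035, -0.2184]), 'width': np.float64(0.0403)}
toolz [ 0.0377  0.0087 -0.9992] x.z,y.z (deg) [-2.18 -0.43] yaw -2.7192
delta [-0.0181 -0.1663 -0.0616] turn 0.252 yaw -2.719 n 10
[0.8,-1.4,0.62,0.025,0],[0.8,-1.5,0.62,0.025,0],[0.8,-1.5,0.62,0.025,0],[0.7,-1.5,0.62,0.025,0],[0.7,-1.5,0.62,0.025,0],[0.7,-1.5,0.62,0.025,0],[0.6,-1.6,0.62,0.025,0],[0.6,-1.6,0.62,0.025,0],[0.5,-1.6,0.62,0.025,0],[0.5,-1.6,0.62,0.025,0],
```

View pics/w8.png

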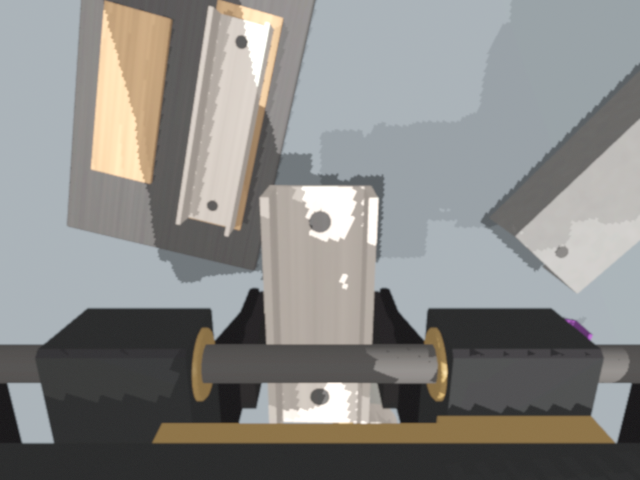

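The long channel lies on its pad, corners (209,6), (273,10), (229,236), (177,222). The short one is held straight, end edge at row 186, columns 260–380.

```bash
python3 - <<'E'
from h import *
from scipy.spatial.transform import Rotation as R
s=r.read_state(); M=R.from_quat(s["eef_rot"]).as_matrix()
m=(ray("w8",260,186,.1985)+ray("w8",380,186,.1985))/2-s["ee_pos"]; print("end in tool",M.T@m)
q("w8","longch",[(209,6),(273,10),(229,236),(177,222)],.035)
a=ray("w8",284,15,.01);b=ray("w8",239,230,.01); u=(a-b)/np.linalg.norm(a-b); n=np.array([-u[1],u[0],0]); 
if n[1]>0:n=-n
print("pad ang",np.arctan2(u[1],u[0]),"corner",a)
C=ray("w8",241,116,.035)
print("edge mid",(a+b)/2, "centreline pt",(a+b)/2+ .023*n,(a+b)/2-.023*n)
E
python3 -m jog '[[0.8,-1.4,0.5,0.03,0.7],[0.8,-1.5,0.6,0.03,0.7],[0.8,-1.6,0.6,0.03,0.7],[0.7,-1.6,0.6,0.03,0.7],[0.7,-1.6,0.6,0.03,0.7],[0.7,-1.6,0.6,0.03,0.7],[0.6,-1.6,0.6,0.03,0.7],[0.6,-1.6,0.6,0.03,0.7],[0.5,-1.2,0.6,0.01,0.7],[0.3,-0.6,0.5,0,0.7]]'
python3 - <<'E'
from h import *
st(); tilt(); plan([.5756,-.0165,.07],.17,10)
E
```

```text
end in tool [0.05640725 0.00424649 0.00095881]
longch [0.5632 0.0582 0.035 ] ang -2.969 size 0.15271944732180273 0.04017812206390617
pad ang -2.977065147709041 corner [0.47751578 0.0681624  0.01      ]
edge mid [0.55737317 0.08142099 0.01      ] centreline pt [0.56114025 0.05873158 0.01      ] [0.55360609 0.10411039 0.01      ]
time: 34.55
ee_pos: [0.5722, -0.0231, 0.1392]
eef_rot: [-0.071, 0.997, 0.002, 0.02]
ft_force: [1.1, -0.2, -0.3]
width: 0.0397
{'time': np.float64(34.55), 'joint_positions': array([ 0.519 ,  0.3472, -0.6591,  1.7374,  0.2337,  1.0955,  1.5017]), 'ee_pos': array([ 0.5722, -0.0231,  0.1392]), 'eef_rot': array([-0.0706,  0.9973,  0.002 ,  0.0202]), 'ft_force': array([ 1.1238, -0.2287, -0.3446]), 'width': np.float64(0.0397)}
toolz [ 0.04    0.0068 -0.9992] x.z,y.z (deg) [-2.33  0.06] yaw -3.0002
delta [ 0.0034  0.0066 -0.0692] turn -0.029 yaw -3.0 n 10
[-0.0,0.1,0.69,-0.003,0],[-0.0,0.1,0.69,-0.003,0],[-0.0,0.1,0.69,-0.003,0],[-0.0,0.1,0.69,-0.003,0],[-0.0,0.1,0.69,-0.003,0],[-0.0,0.1,0.69,-0.003,0],[-0.0,0.1,0.69,-0.003,0],[-0.0,0.1,0.69,-0.003,0],[-0.0,0.1,0.69,-0.003,0],[-0.0,0.1,0.69,-0.003,0],
```

```bash
python3 -m jog '[[0,0.2,0.6,-0.01,0.7],[0,0.2,0.8,-0.01,0.7],[0,0.1,0.9,-0.01,0.7],[0,0.1,1,0,0.7],[0.1,0.1,1,0,0.7],[0.1,0,1,0,0.7],[0.1,0,0.8,0,0.7],[0.1,0,0.4,0,0.7],[0,0,0,0,0.7],[0,0,0,0,0.7]]'
python3 - <<'E'
from h import *
st(); tilt(); plan([.5756,-.0165,.038],.17,1); snap("wrist","w9")
E
```

```text
time: 35.55
ee_pos: [0.569, -0.0128, 0.0669]
eef_rot: [-0.089, 0.996, 0.003, 0.019]
ft_force: [-0.6, 0.1, -0.7]
width: 0.0403
{'time': np.float64(35.55), 'joint_positions': array([ 0.4817,  0.4318, -0.64  ,  1.805 ,  0.303 ,  0.9643,  1.4705]), 'ee_pos': array([ 0.569 , -0.0128,  0.0669]), 'eef_rot': array([-0.0893,  0.9958,  0.0028,  0.0195]), 'ft_force': array([-0.5959,  0.106 , -0.7235]), 'width': np.float64(0.0403)}
toolz [ 0.0383  0.0091 -0.9992] x.z,y.z (deg) [-2.25  0.12] yaw -2.9627
delta [ 0.0066 -0.0037 -0.0289] turn 0.009 yaw -2.963 n 1
[-0.6,-0.5,2.89,0.009,0],
```

View pics/w9.png

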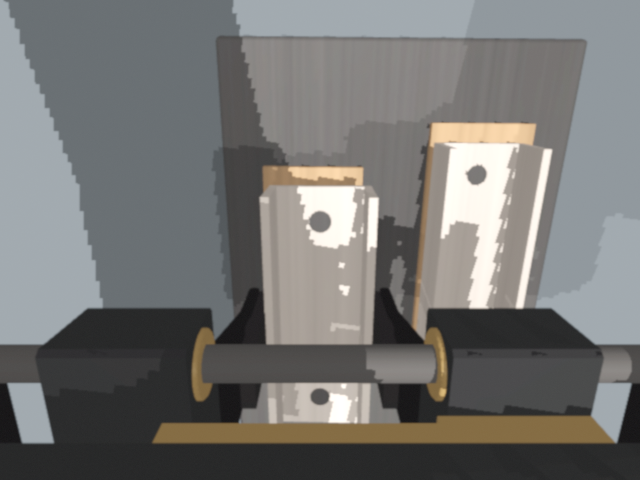

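Short pad end at (263,166)–(363,167) and the held channel end edge at row 187, columns 261–378.

```bash
python3 - <<'E'
from h import *
from scipy.spatial.transform import Rotation as R
s=r.read_state(); M=R.from_quat(s["eef_rot"]).as_matrix()
m=(ray("w9",261,187,.0635)+ray("w9",378,187,.0635))/2-s["ee_pos"]; print("end in tool",M.T@m)
for n,A,B,z,L in (("rack",(218,38),(585,41),.006,.115),("short",(263,166),(363,167),.01,.06),("long",(431,123),(535,124),.01,.08)):
    a=ray("w9",*A,z);b=ray("w9",*B,z);d=b-a; t=np.arctan2(d[1],d[0])-np.pi/2; u=np.array([np.cos(.17),np.sin(.17),0]); print(n,np.linalg.norm(d),t,(a+b)/2+L*u)
E
```

```text
end in tool [ 0.0562384  -0.00078727  0.00123302]
rack 0.15620334560873547 0.1703098221707875 [0.57004343 0.02125702 0.006     ]
short 0.045731578106453716 0.1673771785015692 [ 0.57485246 -0.01601531  0.01      ]
long 0.046142648686514985 0.16822156734987592 [0.56260456 0.05821797 0.01      ]
```

```bash
python3 -m jog '[[-0.2,-0.2,0.4,0.01,0.7],[-0.2,-0.2,0.5,0,0.7],[-0.2,-0.1,0.5,0,0.7],[0,0,0.5,0,0.7],[0,0,0.4,0,0.7],[0,0,0.2,0,0.7],[0,0,0.1,0,0.7],[0,0,0,0,0.7],[0,0,0,0,0.7],[0,0,0,0,0.7]]'
python3 - <<'E'
from h import *
st(); tilt(); plan([.5765,-.0163,.036],.17,1)
E
```

```text
time: 36.6
ee_pos: [0.5783, -0.0172, 0.0398]
eef_rot: [-0.084, 0.996, 0.003, 0.02]
ft_force: [0.6, -0.8, 0.1]
width: 0.0399
{'time': np.float64(36.6), 'joint_positions': array([ 0.4629,  0.4845, -0.6156,  1.7986,  0.3376,  0.923 ,  1.4444]), 'ee_pos': array([ 0.5783, -0.0172,  0.0398]), 'eef_rot': array([-0.0836,  0.9963,  0.0026,  0.0203]), 'ft_force': array([ 0.5741, -0.7533,  0.0808]), 'width': np.float64(0.0399)}
toolz [ 0.0401  0.0087 -0.9992] x.z,y.z (deg) [-2.35  0.11] yaw -2.9742
delta [-0.0018  0.0009 -0.0038] turn -0.003 yaw -2.974 n 1
[0.2,0.1,0.38,-0.003,0],
```

```bash
python3 -m jog '[[0.2,0.1,0.1,0,0.7],[0.05,0,0.1,0,0.7],[0,0,0.1,0,0.7],[0,0,0.1,0,0.7],[0,0,0.05,0,0.7],[0,0,0,0,0.7],[0,0,0,0,0.7],[0,0,0,0,0.7],[0,0,0,0,0.7],[0,0,0,0,0.7]]'
python3 - <<'E'
from h import *
st(); plan([.5765,-.0163,.036],.17,1)
E
```

```text
time: 37.6
ee_pos: [0.5763, -0.0163, 0.0359]
eef_rot: [-0.084, 0.996, 0.003, 0.021]
ft_force: [-0.6, 0.1, 1.2]
width: 0.04
{'time': np.float64(37.6), 'joint_positions': array([ 0.4615,  0.4854, -0.6144,  1.8075,  0.3409,  0.912 ,  1.4398]), 'ee_pos': array([ 0.5763, -0.0163,  0.0359]), 'eef_rot': array([-0.0836,  0.9963,  0.0025,  0.0212]), 'ft_force': array([-0.6136,  0.1015,  1.1734]), 'width': np.float64(0.04)}
delta [ 0.0002 -0.      0.0001] turn -0.003 yaw -2.974 n 1
[-0.0,-0.0,-0.01,-0.003,0],
```

```bash
python3 -m jog '[[0,0,0,0,0.52],[0,0,0,0,0.5],[0,0,0,0,0.48],[0,0,0,0,0.44],[0,0,0,0,0.4],[0,0,-0.3,0,0.36],[0,0,-1,0,0.36],[0,0,-2,0,0.36],[0,0,-3,0,0.36],[0,0,-3,0,0.36]]'
python3 -m jog '[[0,0,-3,0,0.2],[0,1,-3,0,0],[0.3,2,-1,0.02,0],[0.3,3,0,0.03,0],[0.3,3,0,0.03,0],[0.3,3,0,0.03,0],[0.3,3,0,0.03,0],[0.3,3,0,0.03,0],[0.3,3,0,0.03,0],[0.3,3,0,0.03,0]]'
python3 - <<'E'
from h import *
st(); tilt(); plan([.452,.332,.19],-.28,10)
E
```

```text
time: 38.6
ee_pos: [0.5697, -0.017, 0.1296]
eef_rot: [-0.084, 0.996, 0.003, 0.018]
ft_force: [0.1, 0.1, 0.0]
width: 0.0559
time: 39.6
ee_pos: [0.5282, 0.2239, 0.2177]
eef_rot: [0.039, 0.999, 0.004, 0.026]
ft_force: [0.9, -0.3, -0.2]
width: 0.0872
{'time': np.float64(39.6), 'joint_positions': array([ 0.1725,  0.2917, -0.7841,  1.6486,  0.241 ,  1.2449,  0.8345]), 'ee_pos': array([0.5282, 0.2239, 0.2177]), 'eef_rot': array([0.039 , 0.9989, 0.004 , 0.0257]), 'ft_force': array([ 0.8987, -0.277 , -0.2276]), 'width': np.float64(0.0872)}
toolz [ 0.0517  0.0061 -0.9986] x.z,y.z (deg) [-2.93  0.58] yaw 3.0633
delta [-0.0762  0.1081 -0.0277] turn 0.202 yaw 3.063 n 10
[0.8,1.0,0.28,0.020,0],[0.9,1.0,0.28,0.020,0],[0.9,1.0,0.28,0.020,0],[0.9,1.0,0.28,0.020,0],[0.9,0.9,0.28,0.020,0],[0.9,0.9,0.28,0.020,0],[1.0,0.9,0.28,0.020,0],[1.0,0.9,0.28,0.020,0],[1.0,0.9,0.28,0.020,0],[1.0,0.8,0.28,0.020,0],
```

```bash
python3 -m jog '[[0.8,1,0.3,0.02,0],[0.9,1,0.3,0.02,0],[0.9,1,0.3,0.02,0],[0.9,1,0.3,0.02,0],[0.9,1,0.3,0.02,0],[0.9,0.9,0.3,0.02,0],[0.9,0.9,0.3,0.02,0],[0.9,0.6,0.3,0.02,0],[0.5,0.3,0,0.02,0],[0,0,0,0.01,0]]'
python3 - <<'E'
from h import *
st(); tilt(); plan([.459,.340,.1],-.28,10); snap("wrist","w10")
E
```

```text
time: 40.6
ee_pos: [0.4596, 0.3229, 0.1991]
eef_rot: [0.132, 0.991, 0.009, 0.028]
ft_force: [-0.3, -0.1, 0.6]
width: 0.0872
{'time': np.float64(40.6), 'joint_positions': array([-0.0104,  0.2823, -0.8134,  1.7051,  0.2553,  1.2016,  0.4184]), 'ee_pos': array([0.4596, 0.3229, 0.1991]), 'eef_rot': array([0.1324, 0.9908, 0.0092, 0.028 ]), 'ft_force': array([-0.2841, -0.1324,  0.5671]), 'width': np.float64(0.0872)}
toolz [ 0.0579  0.0109 -0.9983] x.z,y.z (deg) [-3.04  1.47] yaw 2.8753
delta [-0.0006  0.0171 -0.0991] turn 0.014 yaw 2.875 n 10
[0.1,0.2,0.99,0.001,0],[0.1,0.2,0.99,0.001,0],[0.1,0.2,0.99,0.001,0],[0.1,0.2,0.99,0.001,0],[0.1,0.2,0.99,0.001,0],[0.1,0.2,0.99,0.001,0],[0.1,0.2,0.99,0.001,0],[0.1,0.2,0.99,0.001,0],[0.1,0.2,0.99,0.001,0],[0.1,0.2,0.99,0.001,0],
```

View pics/w10.png

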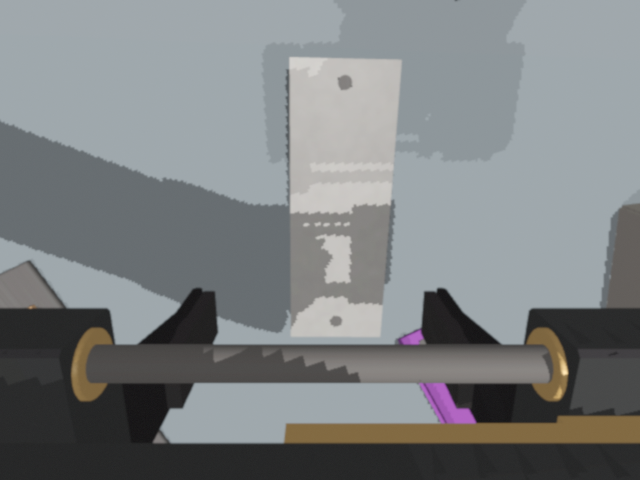

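```bash
python3 - <<'E'
from h import *
q("w10","bracket",[(289,58),(401,60),(381,337),(291,336)],.05)
E
python3 -m jog '[[-0.1,0.3,1,0,0],[-0.1,0.3,1.5,0.01,0],[-0.1,0.3,1.8,0,0],[-0.1,0.3,1.8,0,0],[-0.1,0.2,1.8,0,0],[0,0.2,1.2,0,0],[0,0,0.4,0,0],[0,0,0,0,0],[0,0,0,0,0],[0,0,0,0,0]]'
python3 - <<'E'
from h import *
st(); tilt(); plan([.459,.340,.047],-.28,1)
E
```

```text
bracket [0.4593 0.3413 0.05  ] ang 2.861 size 0.19925712325931494 0.07012083637383625
time: 41.65
ee_pos: [0.4777, 0.3358, 0.0962]
eef_rot: [0.14, 0.99, 0.008, 0.028]
ft_force: [0.2, 0.7, 1.4]
width: 0.0869
{'time': np.float64(41.65), 'joint_positions': array([-0.0892,  0.4438, -0.7536,  1.7527,  0.3876,  1.0405,  0.3086]), 'ee_pos': array([0.4777, 0.3358, 0.0962]), 'eef_rot': array([0.1402, 0.9897, 0.0084, 0.0275]), 'ft_force': array([0.2064, 0.7076, 1.4367]), 'width': np.float64(0.0869)}
toolz [ 0.0569  0.0089 -0.9983] x.z,y.z (deg) [-2.99  1.39] yaw 2.8595
delta [-0.0187  0.0042 -0.0492] turn -0.002 yaw 2.859 n 1
[1.9,-0.1,4.92,-0.002,0],
```

```bash
python3 -m jog '[[0.5,0,0.4,0,0],[0.6,-0.1,0.6,0,0],[0.6,-0.1,0.7,0,0],[0.3,0,0.8,0,0],[0.1,0,0.8,0,0],[0.1,0,0.7,0,0],[0,0,0.4,0,0],[0,0,0.2,0,0],[0,0,0,0,0],[0,0,0,0,0]]'
python3 - <<'E'
from h import *
st(); tilt(); plan([.4593,.341,.048],-.28,1)
E
```

```text
time: 42.65
ee_pos: [0.4572, 0.341, 0.0458]
eef_rot: [0.14, 0.99, 0.009, 0.028]
ft_force: [-0.4, 0.2, 1.1]
width: 0.087
{'time': np.float64(42.65), 'joint_positions': array([-0.1318,  0.4844, -0.7316,  1.8233,  0.4396,  0.9427,  0.2333]), 'ee_pos': array([0.4572, 0.341 , 0.0458]), 'eef_rot': array([0.1401, 0.9897, 0.0088, 0.0283]), 'ft_force': array([-0.3917,  0.1702,  1.0834]), 'width': np.float64(0.087)}
toolz [ 0.0585  0.0094 -0.9982] x.z,y.z (deg) [-3.07  1.45] yaw 2.8596
delta [ 0.0021 -0.      0.0022] turn -0.002 yaw 2.86 n 1
[-0.2,0.1,-0.22,-0.002,0],
```

```bash
python3 -m jog '[[-0.2,0.1,-0.2,0,0],[0,0,0,0,0.05],[0,0,0,0,0.1],[0,0,0,0,0.15],[0,0,0,0,0.2],[0,0,0,0,0.3],[0,0,0,0,0.3],[0,0,0,0,0.3],[0,0,0,0,0.3],[0,0,0,0,0.3]]' 25
python3 - <<'E'
from h import *
st(); tilt()
E
python3 -m jog '[[0,0,-0.3,0,0.4],[0,0,-0.5,0,0.4],[0,0,-1,0,0.4],[0,0,-1.5,0,0.4],[0,0,-1.8,0,0.4],[0,0,-1.8,0,0.4],[0,0,-1.8,0,0.4],[0,0,-1.5,0,0.4],[0,0,-0.5,0,0.4],[0,0,0,0,0.4]]'
python3 - <<'E'
from h import *
st(); tilt(); plan([.5692,.0215,.16],.17,20)
E
```

```text
time: 43.65
ee_pos: [0.4603, 0.3417, 0.0493]
eef_rot: [0.14, 0.99, 0.009, 0.029]
ft_force: [0.4, 0.3, 0.4]
width: 0.0698
{'time': np.float64(43.65), 'joint_positions': array([-0.1303,  0.4837, -0.732 ,  1.8155,  0.4379,  0.9488,  0.2375]), 'ee_pos': array([0.4603, 0.3417, 0.0493]), 'eef_rot': array([0.1404, 0.9896, 0.0093, 0.0291]), 'ft_force': array([0.3778, 0.342 , 0.3571]), 'width': np.float64(0.0698)}
toolz [ 0.0602  0.0103 -0.9981] x.z,y.z (deg) [-3.15  1.53] yaw 2.859
time: 44.65
ee_pos: [0.4524, 0.3409, 0.1665]
eef_rot: [0.14, 0.99, 0.01, 0.03]
ft_force: [0.0, -0.8, -1.7]
width: 0.0703
{'time': np.float64(44.65), 'joint_positions': array([-0.0597,  0.3259, -0.807 ,  1.7328,  0.2989,  1.1456,  0.3371]), 'ee_pos': array([0.4524, 0.3409, 0.1665]), 'eef_rot': array([0.1396, 0.9897, 0.0096, 0.0296]), 'ft_force': array([ 0.0311, -0.7544, -1.7467]), 'width': np.float64(0.0703)}
toolz [ 0.0613  0.0107 -0.9981] x.z,y.z (deg) [-3.21  1.56] yaw 2.8605
delta [ 0.1168 -0.3194 -0.0065] turn -0.451 yaw 2.86 n 20
[-1.0,-1.4,0.03,-0.023,0],[-1.0,-1.4,0.03,-0.023,0],[-0.9,-1.4,0.03,-0.023,0],[-0.9,-1.4,0.03,-0.023,0],[-0.9,-1.5,0.03,-0.023,0],[-0.8,-1.5,0.03,-0.023,0],[-0.8,-1.5,0.03,-0.023,0],[-0.8,-1.5,0.03,-0.023,0],[-0.7,-1.5,0.03,-0.023,0],[-0.7,-1.5,0.03,-0.023,0],[-0.7,-1.6,0.03,-0.023,0],[-0.6,-1.6,0.03,-0.023,0],[-0.6,-1.6,0.03,-0.023,0],[-0.6,-1.6,0.03,-0.023,0],[-0.5,-1.6,0.03,-0.023,0],[-0.5,-1.6,0.03,-0.023,0],[-0.5,-1.6,0.03,-0.023,0],[-0.4,-1.6,0.03,-0.023,0],[-0.4,-1.7,0.03,-0.023,0],[-0.3,-1.7,0.03,-0.023,0],
```

```bash
python3 -m jog '[[-1,-1.4,0,-0.02,0.4],[-1,-1.4,0,-0.02,0.4],[-0.9,-1.4,0,-0.02,0.4],[-0.9,-1.5,0,-0.02,0.4],[-0.9,-1.5,0,-0.02,0.4],[-0.8,-1.5,0,-0.02,0.4],[-0.8,-1.5,0,-0.02,0.4],[-0.8,-1.5,0,-0.02,0.4],[-0.7,-1.5,0,-0.02,0.4],[-0.7,-1.5,0,-0.02,0.4]]'
python3 -m jog '[[-0.7,-1.6,0,-0.02,0.4],[-0.6,-1.6,0,-0.02,0.4],[-0.6,-1.6,0,-0.02,0.4],[-0.6,-1.6,0,-0.02,0.4],[-0.5,-1.6,0,-0.02,0.4],[-0.5,-1.6,0,-0.02,0.4],[-0.5,-1.6,0,-0.02,0.4],[-0.3,-1,0,-0.01,0.4],[0,-0.3,0,0,0.4],[0,0,0,0,0.4]]'
python3 - <<'E'
from h import *
st(); tilt(); plan([.5692,.0215,.1],.17,10)
E
```

```text
time: 45.65
ee_pos: [0.5059, 0.175, 0.161]
eef_rot: [0.033, 0.999, 0.005, 0.025]
ft_force: [0.2, 1.0, -3.0]
width: 0.0703
time: 46.65
ee_pos: [0.5472, 0.0412, 0.1541]
eef_rot: [-0.043, 0.999, 0.003, 0.019]
ft_force: [-0.0, 0.7, -1.9]
width: 0.0698
{'time': np.float64(46.65), 'joint_positions': array([ 0.4641,  0.2874, -0.7137,  1.7801,  0.2099,  1.1112,  1.3414]), 'ee_pos': array([0.5472, 0.0412, 0.1541]), 'eef_rot': array([-0.0432,  0.9989,  0.0029,  0.0191]), 'ft_force': array([-0.0238,  0.652 , -1.8714]), 'width': np.float64(0.0698)}
toolz [ 0.038   0.0074 -0.9993] x.z,y.z (deg) [-2.2   0.24] yaw -3.0552
delta [ 0.022  -0.0197 -0.0541] turn -0.084 yaw -3.055 n 10
[-0.2,-0.2,0.54,-0.008,0],[-0.2,-0.2,0.54,-0.008,0],[-0.2,-0.2,0.54,-0.008,0],[-0.2,-0.2,0.54,-0.008,0],[-0.2,-0.2,0.54,-0.008,0],[-0.2,-0.2,0.54,-0.008,0],[-0.2,-0.2,0.54,-0.008,0],[-0.2,-0.2,0.54,-0.008,0],[-0.2,-0.2,0.54,-0.008,0],[-0.2,-0.2,0.54,-0.008,0],
```

```bash
python3 -m jog '[[-0.3,-0.3,0.3,-0.02,0.4],[-0.4,-0.4,0.4,-0.02,0.4],[-0.4,-0.4,0.5,-0.02,0.4],[-0.4,-0.4,0.5,-0.02,0.4],[-0.3,-0.3,0.5,-0.01,0.4],[-0.2,-0.2,0.5,0,0.4],[0,-0.1,0.4,0,0.4],[0,0,0.3,0,0.4],[0,0,0.1,0,0.4],[0,0,0,0,0.4]]'
python3 - <<'E'
from h import *
st(); tilt(); plan([.5704,.0212,.095],.17,1);snap("wrist","w11")
snap("top","t5",(290,140,500,300),3.7)
E
```

```text
time: 47.65
ee_pos: [0.5724, 0.0248, 0.1158]
eef_rot: [-0.094, 0.995, 0.003, 0.019]
ft_force: [0.7, 0.0, -2.7]
width: 0.07
{'time': np.float64(47.65), 'joint_positions': array([ 0.4595,  0.387 , -0.6945,  1.7544,  0.2783,  1.0621,  1.4318]), 'ee_pos': array([0.5724, 0.0248, 0.1158]), 'eef_rot': array([-0.0935,  0.9954,  0.0027,  0.0185]), 'ft_force': array([ 0.7392,  0.0405, -2.725 ]), 'width': np.float64(0.07)}
toolz [ 0.0364  0.0088 -0.9993] x.z,y.z (deg) [-2.14  0.11] yaw -2.9542
delta [-0.002  -0.0036 -0.0208] turn 0.017 yaw -2.954 n 1
[0.3,-0.3,2.08,0.017,0],
```

```bash
python3 -m jog '[[0.1,-0.1,0.3,0.01,0.4],[0.1,-0.1,0.4,0.01,0.4],[0.1,-0.1,0.4,0,0.4],[0,0,0.4,0,0.4],[0,0,0.3,0,0.4],[0,0,0.2,0,0.4],[0,0,0.1,0,0.4],[0,0,0,0,0.4],[0,0,0,0,0.4],[0,0,0,0,0.4]]'
python3 - <<'E'
from h import *
st(); tilt(); plan([.5704,.0212,.07],.17,1)
E
```

```text
time: 48.75
ee_pos: [0.5709, 0.0214, 0.0935]
eef_rot: [-0.083, 0.996, 0.003, 0.019]
ft_force: [0.1, 0.4, -2.3]
width: 0.07
{'time': np.float64(48.75), 'joint_positions': array([ 0.4534,  0.4086, -0.6803,  1.7785,  0.296 ,  1.0187,  1.4025]), 'ee_pos': array([0.5709, 0.0214, 0.0935]), 'eef_rot': array([-0.0828,  0.9964,  0.0027,  0.0191]), 'ft_force': array([ 0.0894,  0.3975, -2.2708]), 'width': np.float64(0.07)}
toolz [ 0.0375  0.0085 -0.9993] x.z,y.z (deg) [-2.2   0.13] yaw -2.9759
delta [-0.0005 -0.0002 -0.0235] turn -0.004 yaw -2.976 n 1
[0.0,-0.0,2.35,-0.004,0],
```

On target. Lowering into the channels.

```bash
python3 -m jog '[[0.1,0,0.3,0,0.4],[0,0,0.4,0,0.4],[0.1,0,0.4,0,0.4],[0,0,0.4,0,0.4],[0,0,0.4,0,0.4],[0,0,0.3,0,0.4],[0,0,0.2,0,0.4],[0,0,0,0,0.4],[0,0,0,0,0.4],[0,0,0,0,0.4]]'
python3 - <<'E'
from h import *
st(); tilt(); plan([.5704,.0212,.062],.17,1)
E
```

```text
time: 49.75
ee_pos: [0.5697, 0.0212, 0.0671]
eef_rot: [-0.083, 0.996, 0.003, 0.019]
ft_force: [-0.4, 0.7, -3.0]
width: 0.0701
{'time': np.float64(49.75), 'joint_positions': array([ 0.4409,  0.4406, -0.6665,  1.8008,  0.3226,  0.9711,  1.3829]), 'ee_pos': array([0.5697, 0.0212, 0.0671]), 'eef_rot': array([-0.0827,  0.9964,  0.0027,  0.019 ]), 'ft_force': array([-0.4242,  0.702 , -2.9543]), 'width': np.float64(0.0701)}
toolz [ 0.0373  0.0086 -0.9993] x.z,y.z (deg) [-2.19  0.13] yaw -2.976
delta [ 0.0007  0.     -0.0051] turn -0.004 yaw -2.976 n 1
[-0.1,-0.0,0.51,-0.004,0],
```

```bash
python3 -m jog '[[-0.1,0,0.15,0,0.4],[0,0,0.1,0,0.4],[0,0,0.1,0,0.4],[0,0,0.1,0,0.4],[0,0,0.05,0,0.4],[0,0,0,0,0.4],[0,0,0,0,0.4],[0,0,0,0,0.4],[0,0,0,0,0.4],[0,0,0,0,0.4]]'
python3 - <<'E'
from h import *
st(); tilt(); plan([.5704,.0212,.062],.17,1)
E
```

```text
time: 50.75
ee_pos: [0.5715, 0.0215, 0.0631]
eef_rot: [-0.083, 0.996, 0.002, 0.02]
ft_force: [-0.4, 0.0, -0.8]
width: 0.0699
{'time': np.float64(50.75), 'joint_positions': array([ 0.4363,  0.4486, -0.663 ,  1.8   ,  0.3293,  0.9642,  1.3781]), 'ee_pos': array([0.5715, 0.0215, 0.0631]), 'eef_rot': array([-0.0827,  0.9964,  0.0024,  0.0196]), 'ft_force': array([-0.3548,  0.0083, -0.7573]), 'width': np.float64(0.0699)}
toolz [ 0.0386  0.0081 -0.9992] x.z,y.z (deg) [-2.26  0.09] yaw -2.9759
delta [-0.0011 -0.0003 -0.0011] turn -0.004 yaw -2.976 n 1
[0.1,-0.0,0.11,-0.004,0],
```

```bash
python3 -m jog '[[0.1,0,0.1,0,0.4],[0,0,0.1,0,0.4],[0,0,0,0,0.18],[0,0,0,0,0.17],[0,0,0,0,0.15],[0,0,0,0,0.12],[0,0,0,0,0.08],[0,0,0,0,0.05],[0,0,-0.3,0,0.05],[0.05,0,-0.8,0,0.05]]'
python3 - <<'E'
from h import *
st(); tilt()
E
python3 -m jog '[[0,0,-1.5,0,0.05],[0,0,-3,0,0],[0,0,-3,0,0],[0,0,-4,0,0],[2,0,-3,0,0],[3,0,-1,0,0],[3,0,0,0,0],[2,0,0,0,0],[0.5,0,0,0,0],[0,0,0,0,0]]'
python3 - <<'E'
from h import *
st()
snap("wrist","w12"); snap("top","t6"); snap("scene","s6")
a=cv2.imread("pics/t6_raw.png"); b=cv2.imread("pics/s6_raw.png"); c=cv2.imread("pics/w12_raw.png")
z=lambda im,x0,y0,x1,y1:cv2.resize(im[y0:y1,x0:x1],(400,300),interpolation=cv2.INTER_CUBIC)
cv2.imwrite("pics/final.png",np.vstack([np.hstack([z(a,290,160,410,250),z(a,420,210,540,300)]),np.hstack([z(b,220,140,380,340),z(c,0,0,640,480)])]))
E
```

```text
time: 51.75
ee_pos: [0.5706, 0.0213, 0.0733]
eef_rot: [-0.083, 0.996, 0.003, 0.021]
ft_force: [-0.2, -0.6, -0.1]
width: 0.0826
{'time': np.float64(51.75), 'joint_positions': array([ 0.4439,  0.432 , -0.6698,  1.7971,  0.3172,  0.9785,  1.3865]), 'ee_pos': array([0.5706, 0.0213, 0.0733]), 'eef_rot': array([-0.0826,  0.9964,  0.0025,  0.0206]), 'ft_force': array([-0.2142, -0.644 , -0.0914]), 'width': np.float64(0.0826)}
toolz [ 0.0407  0.0084 -0.9991] x.z,y.z (deg) [-2.38  0.09] yaw -2.9762
time: 52.75
ee_pos: [0.4583, 0.0048, 0.2423]
eef_rot: [-0.085, 0.996, 0.001, 0.026]
ft_force: [0.4, 0.5, -0.0]
width: 0.0873
{'time': np.float64(52.75), 'joint_positions': array([ 0.6534, -0.0492, -0.7282,  1.8874, -0.0368,  1.2382,  1.6766]), 'ee_pos': array([0.4583, 0.0048, 0.2423]), 'eef_rot': array([-8.48e-02,  9.96e-01,  8.00e-04,  2.65e-02]), 'ft_force': array([ 0.3805,  0.4858, -0.0353]), 'width': np.float64(0.0873)}
```

View pics/final.png

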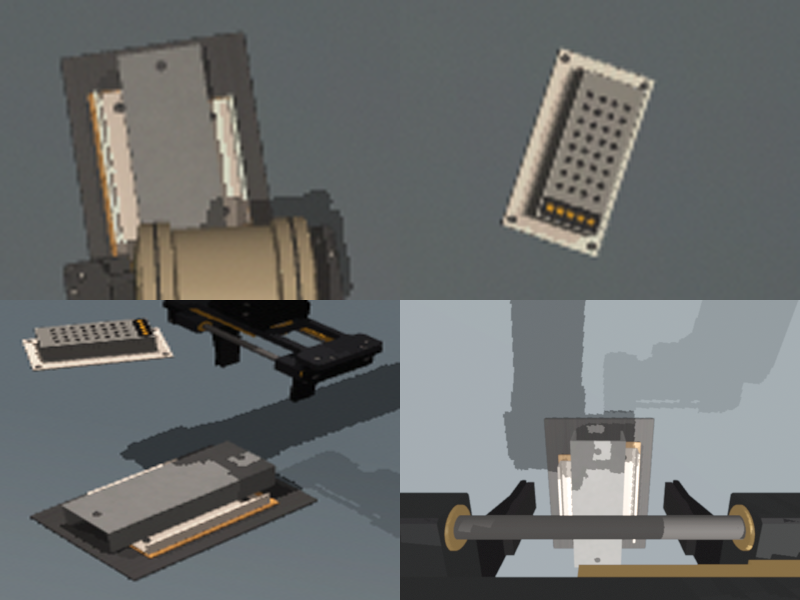

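```bash
python3 - <<'E'
from h import *
k=120/400
T=lambda P:[(420+(u-400)*k,210+v*k) for u,v in P]
q("t6","supply",T([(583,70),(638,88),(596,230),(543,210)]),.042)
q("t6","plate",T([(563,49),(654,80),(597,257),(502,224)]),.004)
W=lambda P:[((u-400)*1.6,(v-300)*1.6) for u,v in P]
q("w12","bracket",W([(571,441),(635,441),(620,567),(573,567)]),.063)
a,b=W([(545,418),(654,418)]); a=ray("w12",*a,.006);b=ray("w12",*b,.006); print("rack",(a+b)/2-.115*np.array([np.cos(.17),np.sin(.17),0]),(a+b)/2+.115*np.array([np.cos(.17),np.sin(.17),0]))
a,b=W([(571,441),(635,441)]); a=ray("w12",*a,.063);b=ray("w12",*b,.063); print("brk",(a+b)/2+.1*np.array([np.cos(.17),np.sin(.17),0]),(a+b)/2-.1*np.array([np.cos(.17),np.sin(.17),0]))
E
```

```text
supply [ 0.455  -0.3622  0.042 ] ang -0.272 size 0.12372464332219235 0.047883808107038524
plate [ 0.4533 -0.3625  0.004 ] ang -0.312 size 0.16004019270659148 0.08416659903728935
bracket [0.5692 0.022  0.063 ] ang -3.018 size 0.19934988622955732 0.07554332798352463
rack [ 0.34133596 -0.01712649  0.006     ] [0.56802046 0.02178545 0.006     ]
brk [0.56886958 0.02658377 0.063     ] [ 0.37175263 -0.0072527   0.063     ]
```

```bash
python3 -c "
from bench import r
print(r.read_state()['time'], r.close_job())"
```

```text
the job is handed in; nothing more can be done
52.9 None
```

The job was handed in at 52.9 s. The power supply lies on its plate and the long and short channels lie on their matching pads. The bracket stands open side down over both channels, with one wall inside each.

- **Supply:** in the last images it measures about 2 mm from the plate's centre.
- **Long channel:** it measured within about 1 mm of its pad's centre after release.
- **Short channel:** it was only measured while still in the gripper, about 0–1 mm from target. After release I could judge it only from the last pictures, where the bracket and arm partly cover it.
- **Bracket:** it looks level and interlocked. Its four corners put it about 1–2 mm from the rack's centre.
- **Forces:** every force reading was only a few newtons.
- **Regulator and valve:** I never went near them, but I did not check them again at the end.

**Disagreements in the last checks:**
- Taken from its near end alone, the bracket's centre came out about 4.5 mm sideways from the four-corner value. The gripper's position at release agreed with the four corners.
- Rough corner readings put the supply about 0.04 rad and the bracket about 0.05 rad off parallel. The gripper's angle at release was within 0.005 rad of both targets, so I took those as reading error.
- The tool had drifted 2–3° from vertical late in the job. I made up for it by settling the short channel and the bracket against their supports before letting go.

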